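# Unlock the stage drawer and sort the cross slides

### The job

Try the keys from the wooden stand in the cam lock on top of the grey cabinet until one goes right in and turns it a full quarter turn anticlockwise, then take that key out and set it aside in the green tray on the cabinet; a key that does not fit goes into the white bowl or back in the stand. Pull the drawer fully open and run the carriage of every slide in it from the back stop all the way towards the drawer front: a slide whose carriage reaches the front stop goes into the blue tray with its carriage left there, and one that binds part-way (there is at most one) goes into the red tray with its carriage left where it bound; set them down upright with the whole base on the tray floor. Finish by pushing the empty drawer fully shut, and do not disturb the other things on the bench.

Things in the scene. Friction and masses are not known exactly. Their poses are not given: they have to be found in the camera images.
- cabinet: Fixed grey cabinet 205 deep (x) x 310 wide (y) x 90 high, one drawer. Origin: bench level, middle of its front face; x into the cabinet (away from robot, within 6 degrees). Green key tray fixed on top: centre x 55, y -90; 80 (x) x 110 (y) inside, floor 90 up, rim 8. Drawer handle: bar 11 thick, 120 long along y, centre x -47 (shut), y 0, 64 up; 35 off the drawer front, whose top is 84 up.
- keyhole (a point): Centre of the keyhole in the face of the round lock ring (33 across) on the cabinet top, 94 above the bench. Axes as the cabinet. Keys go straight down; a key fully in rests its bow on the ring face, 38 mm of blade inside. With the lock at 0 the slot lies along y. Flared mouth: aim within 3 mm, press with about 10 N.
- lock (a joint): Upright cam lock, rad: 0 locked, 1.57 (hard stop) unlocked; grows anticlockwise seen from above. Turns with about 0.03 N m under the right key and stays where left. A wrong key goes in only 18 mm (bow left 20 mm above the ring) and turns nothing. The right one goes home; it has play, so turn it 0.2 to 0.3 rad further than the plug. It comes out straight up at any angle. While locked, the cam holds the drawer.
- drawer (a joint): Drawer, m: 0 shut, 0.168 fully open (hard stop), moving along the cabinet's -x; slides with about 3 N, stays where left. Four nests side by side, 71 apart in y, each 102 (x) x 55 (y), floor 12 above the bench, foam strips between them to 28; front cross rail to 40 (48 in the middle), back and side walls to 50. Fully open, the nests lie clear of the cabinet top.
- slide_1: Loose cross slide, 0.32 kg: aluminium base 94 (x) x 50 (y) x 16, dark carriage 46 x 46 x 13 on it, black upright grip 20 (x) x 14 (y) x 32 high on that; 62 high in all. Origin: centre of the underside; +x to the back stop (as the cabinet's x at first). The grip's middle is at x = 18 mm minus the carriage value, y 0. Lift it by the grip. Starts in a nest; absent in some starts.
- carriage_1 (a joint): Carriage of this slide, m: 0 at the back stop (+x end; as it starts, within 2 mm), grows as it moves to the slide's -x. A good one runs freely (about 2 N) to the front stop at 0.036; a binding one jams solid about half-way, between 0.014 and 0.022 (do not pull harder than about 12 N).
- slide_2: Loose cross slide, 0.32 kg: aluminium base 94 (x) x 50 (y) x 16, dark carriage 46 x 46 x 13 on it, black upright grip 20 (x) x 14 (y) x 32 high on that; 62 high in all. Origin: centre of the underside; +x to the back stop (as the cabinet's x at first). The grip's middle is at x = 18 mm minus the carriage value, y 0. Lift it by the grip. Starts in a nest; absent in some starts.
- carriage_2 (a joint): Carriage of this slide, m: 0 at the back stop (+x end; as it starts, within 2 mm), grows as it moves to the slide's -x. A good one runs freely (about 2 N) to the front stop at 0.036; a binding one jams solid about half-way, between 0.014 and 0.022 (do not pull harder than about 12 N).
- slide_3: Loose cross slide, 0.32 kg: aluminium base 94 (x) x 50 (y) x 16, dark carriage 46 x 46 x 13 on it, black upright grip 20 (x) x 14 (y) x 32 high on that; 62 high in all. Origin: centre of the underside; +x to the back stop (as the cabinet's x at first). The grip's middle is at x = 18 mm minus the carriage value, y 0. Lift it by the grip. Starts in a nest; absent in some starts.
- carriage_3 (a joint): Carriage of this slide, m: 0 at the back stop (+x end; as it starts, within 2 mm), grows as it moves to the slide's -x. A good one runs freely (about 2 N) to the front stop at 0.036; a binding one jams solid about half-way, between 0.014 and 0.022 (do not pull harder than about 12 N).
- slide_4: Loose cross slide, 0.32 kg: aluminium base 94 (x) x 50 (y) x 16, dark carriage 46 x 46 x 13 on it, black upright grip 20 (x) x 14 (y) x 32 high on that; 62 high in all. Origin: centre of the underside; +x to the back stop (as the cabinet's x at first). The grip's middle is at x = 18 mm minus the carriage value, y 0. Lift it by the grip. Starts in a nest; absent in some starts.
- carriage_4 (a joint): Carriage of this slide, m: 0 at the back stop (+x end; as it starts, within 2 mm), grows as it moves to the slide's -x. A good one runs freely (about 2 N) to the front stop at 0.036; a binding one jams solid about half-way, between 0.014 and 0.022 (do not pull harder than about 12 N).
- key_1: Loose key: black bow 10 thick (x) x 28 wide (y) x 34 high, brass blade 4 x 16, 38 long below it, tip tapered. Origin: middle of the bow's underside; z up the key. Stands bow up in a fixed wooden stand 46 x 130 x 46 high (bow on its top, axes as the stand, slots 38 apart along y). Only one of the keys fits the lock (not the same one each time), either way round.
- key_2: Loose key: black bow 10 thick (x) x 28 wide (y) x 34 high, brass blade 4 x 16, 38 long below it, tip tapered. Origin: middle of the bow's underside; z up the key. Stands bow up in a fixed wooden stand 46 x 130 x 46 high (bow on its top, axes as the stand, slots 38 apart along y). Only one of the keys fits the lock (not the same one each time), either way round.
- key_3: Loose key: black bow 10 thick (x) x 28 wide (y) x 34 high, brass blade 4 x 16, 38 long below it, tip tapered. Origin: middle of the bow's underside; z up the key. Stands bow up in a fixed wooden stand 46 x 130 x 46 high (bow on its top, axes as the stand, slots 38 apart along y). Only one of the keys fits the lock (not the same one each time), either way round.
- key_bowl: White bowl, loose, 124 across the rim and 40 high, 0.3 kg. Origin: centre of its underside.
- pass_tray: Blue open plastic tray, loose, 0.5 kg: 125 (x) x 196 (y) x 22 high outside, walls and floor 4 thick. Origin: centre of its underside. Holds three slides side by side, lengthwise along x.
- reject_tray: Red open plastic tray, loose, 0.5 kg: 125 (x) x 90 (y) x 22 high outside, walls and floor 4 thick. Origin: centre of its underside. Holds one slide, lengthwise along x.
- mouse: Bystander, loose, leave alone: blue computer mouse 104 x 60 x 34. Origin: its underside.
- test_block: Bystander, loose, leave alone: steel hardness reference disc, 64 across, 12 high. Origin: its underside.
- mount_1: Bystander, loose, leave alone: black resin specimen mount, 30 across, 18 high. Origin: its underside.
- oil_bottle: Bystander, loose, leave alone: small white bottle, 44 across, 90 high, red cap. Origin: its underside.
- loupe: Bystander, loose, leave alone: black eyepiece loupe, 38 across, 30 high. Origin: its underside.

How it is judged:
On the way, in this order (a step that is already met when the one before it is completed fails the run):
1. a key in the lock has turned it a quarter turn (over 1.4 rad); the other keys are in bowl or stand (value of joint lock above 1.4 rad and (((horizontal distance between key_1 and keyhole below 0.01 m and height (world z) of key_1 below 0.102 m) and ((horizontal distance between key_2 and key_bowl below 0.065 m and height (world z) of key_2 below 0.09 m) or (height (world z) of key_2 between 0.04 and 0.054 m and angle between key_2's own z axis and vertical below 0.25 rad and distance of key_2 from where it was at the start of the episode below 0.085 m)) and ((horizontal distance between key_3 and key_bowl below 0.065 m and height (world z) of key_3 below 0.09 m) or (height (world z) of key_3 between 0.04 and 0.054 m and angle between key_3's own z axis and vertical below 0.25 rad and distance of key_3 from where it was at the start of the episode below 0.085 m))) or ((horizontal distance between key_2 and keyhole below 0.01 m and height (world z) of key_2 below 0.102 m) and ((horizontal distance between key_1 and key_bowl below 0.065 m and height (world z) of key_1 below 0.09 m) or (height (world z) of key_1 between 0.04 and 0.054 m and angle between key_1's own z axis and vertical below 0.25 rad and distance of key_1 from where it was at the start of the episode below 0.085 m)) and ((horizontal distance between key_3 and key_bowl below 0.065 m and height (world z) of key_3 below 0.09 m) or (height (world z) of key_3 between 0.04 and 0.054 m and angle between key_3's own z axis and vertical below 0.25 rad and distance of key_3 from where it was at the start of the episode below 0.085 m))) or ((horizontal distance between key_3 and keyhole below 0.01 m and height (world z) of key_3 below 0.102 m) and ((horizontal distance between key_1 and key_bowl below 0.065 m and height (world z) of key_1 below 0.09 m) or (height (world z) of key_1 between 0.04 and 0.054 m and angle between key_1's own z axis and vertical below 0.25 rad and distance of key_1 from where it was at the start of the episode below 0.085 m)) and ((horizontal distance between key_2 and key_bowl below 0.065 m and height (world z) of key_2 below 0.09 m) or (height (world z) of key_2 between 0.04 and 0.054 m and angle between key_2's own z axis and vertical below 0.25 rad and distance of key_2 from where it was at the start of the episode below 0.085 m))))), for 0.1 s.
2. a key has been set aside in the green tray (((x of key_1 in the frame of cabinet between 0.009 and 0.101 m and y of key_1 in the frame of cabinet between -0.151 and -0.029 m and height (world z) of key_1 below 0.125 m and linear speed of key_1 below 0.03 m/s) or (x of key_2 in the frame of cabinet between 0.009 and 0.101 m and y of key_2 in the frame of cabinet between -0.151 and -0.029 m and height (world z) of key_2 below 0.125 m and linear speed of key_2 below 0.03 m/s) or (x of key_3 in the frame of cabinet between 0.009 and 0.101 m and y of key_3 in the frame of cabinet between -0.151 and -0.029 m and height (world z) of key_3 below 0.125 m and linear speed of key_3 below 0.03 m/s))), for 0.1 s.
3. the drawer has been pulled fully open (over 155 of 168 mm) (value of joint drawer above 0.155 m), for 0.1 s.
At the end, for the whole second after the job is handed in: Drawer shut (10 mm), lock left turned; fitting key in the green tray, others in bowl or stand; slides upright, at rest on the tray floor: free ones in the blue tray, carriage within 4 mm of the front stop; one that binds in the red tray, carriage where it jams (value of joint lock above 1.3 rad and value of joint drawer below 0.01 m and (((x of key_1 in the frame of cabinet between 0.009 and 0.101 m and y of key_1 in the frame of cabinet between -0.151 and -0.029 m and height (world z) of key_1 below 0.125 m and linear speed of key_1 below 0.03 m/s) and ((horizontal distance between key_2 and key_bowl below 0.065 m and height (world z) of key_2 below 0.09 m) or (height (world z) of key_2 between 0.04 and 0.054 m and angle between key_2's own z axis and vertical below 0.25 rad and distance of key_2 from where it was at the start of the episode below 0.085 m)) and ((horizontal distance between key_3 and key_bowl below 0.065 m and height (world z) of key_3 below 0.09 m) or (height (world z) of key_3 between 0.04 and 0.054 m and angle between key_3's own z axis and vertical below 0.25 rad and distance of key_3 from where it was at the start of the episode below 0.085 m))) or ((x of key_2 in the frame of cabinet between 0.009 and 0.101 m and y of key_2 in the frame of cabinet between -0.151 and -0.029 m and height (world z) of key_2 below 0.125 m and linear speed of key_2 below 0.03 m/s) and ((horizontal distance between key_1 and key_bowl below 0.065 m and height (world z) of key_1 below 0.09 m) or (height (world z) of key_1 between 0.04 and 0.054 m and angle between key_1's own z axis and vertical below 0.25 rad and distance of key_1 from where it was at the start of the episode below 0.085 m)) and ((horizontal distance between key_3 and key_bowl below 0.065 m and height (world z) of key_3 below 0.09 m) or (height (world z) of key_3 between 0.04 and 0.054 m and angle between key_3's own z axis and vertical below 0.25 rad and distance of key_3 from where it was at the start of the episode below 0.085 m))) or ((x of key_3 in the frame of cabinet between 0.009 and 0.101 m and y of key_3 in the frame of cabinet between -0.151 and -0.029 m and height (world z) of key_3 below 0.125 m and linear speed of key_3 below 0.03 m/s) and ((horizontal distance between key_1 and key_bowl below 0.065 m and height (world z) of key_1 below 0.09 m) or (height (world z) of key_1 between 0.04 and 0.054 m and angle between key_1's own z axis and vertical below 0.25 rad and distance of key_1 from where it was at the start of the episode below 0.085 m)) and ((horizontal distance between key_2 and key_bowl below 0.065 m and height (world z) of key_2 below 0.09 m) or (height (world z) of key_2 between 0.04 and 0.054 m and angle between key_2's own z axis and vertical below 0.25 rad and distance of key_2 from where it was at the start of the episode below 0.085 m)))) and ((x of slide_1 in the frame of pass_tray between -0.025 and 0.025 m and y of slide_1 in the frame of pass_tray between -0.077 and 0.077 m and z of slide_1 in the frame of pass_tray below 0.009 m and angle between slide_1's own z axis and vertical below 0.08 rad and linear speed of slide_1 below 0.02 m/s and value of joint carriage_1 above 0.032 m) or (x of slide_1 in the frame of reject_tray between -0.025 and 0.025 m and y of slide_1 in the frame of reject_tray between -0.02 and 0.02 m and z of slide_1 in the frame of reject_tray below 0.009 m and angle between slide_1's own z axis and vertical below 0.08 rad and linear speed of slide_1 below 0.02 m/s and value of joint carriage_1 between 0.0145 and 0.022 m)) and ((x of slide_2 in the frame of pass_tray between -0.025 and 0.025 m and y of slide_2 in the frame of pass_tray between -0.077 and 0.077 m and z of slide_2 in the frame of pass_tray below 0.009 m and angle between slide_2's own z axis and vertical below 0.08 rad and linear speed of slide_2 below 0.02 m/s and value of joint carriage_2 above 0.032 m) or (x of slide_2 in the frame of reject_tray between -0.025 and 0.025 m and y of slide_2 in the frame of reject_tray between -0.02 and 0.02 m and z of slide_2 in the frame of reject_tray below 0.009 m and angle between slide_2's own z axis and vertical below 0.08 rad and linear speed of slide_2 below 0.02 m/s and value of joint carriage_2 between 0.0145 and 0.022 m)) and ((x of slide_3 in the frame of pass_tray between -0.025 and 0.025 m and y of slide_3 in the frame of pass_tray between -0.077 and 0.077 m and z of slide_3 in the frame of pass_tray below 0.009 m and angle between slide_3's own z axis and vertical below 0.08 rad and linear speed of slide_3 below 0.02 m/s and value of joint carriage_3 above 0.032 m) or (x of slide_3 in the frame of reject_tray between -0.025 and 0.025 m and y of slide_3 in the frame of reject_tray between -0.02 and 0.02 m and z of slide_3 in the frame of reject_tray below 0.009 m and angle between slide_3's own z axis and vertical below 0.08 rad and linear speed of slide_3 below 0.02 m/s and value of joint carriage_3 between 0.0145 and 0.022 m)) and ((x of slide_4 in the frame of pass_tray between -0.025 and 0.025 m and y of slide_4 in the frame of pass_tray between -0.077 and 0.077 m and z of slide_4 in the frame of pass_tray below 0.009 m and angle between slide_4's own z axis and vertical below 0.08 rad and linear speed of slide_4 below 0.02 m/s and value of joint carriage_4 above 0.032 m) or (x of slide_4 in the frame of reject_tray between -0.025 and 0.025 m and y of slide_4 in the frame of reject_tray between -0.02 and 0.02 m and z of slide_4 in the frame of reject_tray below 0.009 m and angle between slide_4's own z axis and vertical below 0.08 rad and linear speed of slide_4 below 0.02 m/s and value of joint carriage_4 between 0.0145 and 0.022 m))); the robot touches nothing.
It fails at once if one of the other things on the bench is moved more than 4 cm or knocked over (distance of any of mouse, test_block, mount_1, oil_bottle, loupe from where it was at the start of the episode above 0.04 m or angle between any of oil_bottle, mount_1, loupe's own z axis and vertical above 0.7 rad).
Of slide_1, slide_2, slide_3, slide_4 only 3 to 4 are there at a start; the rules pass over those that are not, and their reading is None.
At some moment in a run one of pass_tray, reject_tray, key_bowl may be knocked a few centimetres aside while the robot is not near it.
It also fails if it takes over 210 s, if anything falls off the work surface, if the arm or the gripper's body presses on something with over 40 N, if the wrist force passes 120 N, or if a joint passes its speed limit or range.

### The arm

A 6-joint arm with a two-finger parallel gripper is mounted at the origin on the work surface. World frame = base frame: x ahead of the robot, y to its left, z up, the work surface at z = 0. Lengths are in m, angles in rad, forces in N, time in s.
With the tool pointing down it reaches from about 0.375 to 0.975 m from the base axis. Payload 3.8 kg.
Tool frame: the origin (TCP) lies between the finger pads; the fingertips stand 17 mm ahead of it and the grasp point (between the pads) lies 2 mm behind it; z points along the fingers, y is the line along which they close (so a half turn about z gives the same grasp; the last joint's range is limited). The gripper opens to 88 mm and grips with 3 to 60 N. Pads are 18 mm wide; open, the fingers measure 123 mm over their backs; the gripper's body (75 mm by 187 mm) begins 45 mm behind the grasp point.
Start: joints at [-1.302, 0.264, 1.604, -0, 1.274, -0.037], TCP at [0.203, -0.644, 0.256] pointing down, gripper open.
Joint ranges: [-2.63, 2.63], [-0.94, 2.18], [0.31, 2.57], [-1.31, 4.45], [0, 2.66], [-2.55, 2.55]. Speed limits (rad/s): [2.57, 2.57, 3.14, 3.14, 3.14, 3.14].

### API

Orientations are given as a rotation vector (axis times angle).
In Python, from cell import manip, vision, job gives the robot as it stands. The module is installed in compiled form; this text tells all that it offers.
- The arm moves only by the tool step_arm, never from a script. Its argument "rows" is text: rows parted by semicolons, each of 7 numbers parted by spaces: the shift along the tool's x, y, z in mm, then the turn, a rotation vector about the tool's x, y, z in rad, then the closure, from -1 (fully open) to 1 (shut). A call has 1 to 10 rows; each row is the pose to reach, as a shift and turn from the pose commanded when the call began, along the tool's axes at that moment; what a row does not reach only later rows make up. A row lasts 1/8 s, in which the tool goes at most 62.5 mm and 10.7 degrees, less where a joint would pass 70% of its speed; a pose out of reach is approached as far as the arm can. A call with a gripper value outside its range is refused whole. The fingers move at their own pace and stop on an object; "grip_force" is the grip in N (left out, the last holds). Time passes only in rows, so rows that repeat a pose let the fingers close. It gives the time, the measured TCP pose, the force and the opening at its end, in the units of the state.
- manip.state(): the state, without advancing time (a new reading comes with each control period).
- vision.grab_frame(name): name is "side" or "top" or "wrist"; returns (picture, depth): 480x640x3 uint8, red, green, blue; 480x640 float32, m along the optical axis (not along the pixel's ray), 0 where there is no reading.
- vision.get_calibration(name): a dict with "K" (3x3 intrinsics, pixels), "rvec" (rotation vector, rad) and "tvec" (3), from world to camera coordinates, as OpenCV has them; the wrist camera has in their place "hand_eye" (4x4, takes a point from camera to tool coordinates, whose origin is the TCP and whose axes are the flange's). Camera axes: x right, y down, z forward; pixel columns grow to the right and rows downward; lengths in m; the calibration is good to about 2 mm. A picture is of the moment at which its call begins: read the wrist's pose just before it. get_calibration takes no time and is no camera call.
- job.sign_off(): hands the job in, once; it reports no verdict.
The state is a dict: "t": time; "joint_positions": joint angles; "dq": joint speeds; "effort": joint torques, N m; "eef_pos": TCP position; "ee_rot": TCP orientation; "contact_force": force on the tool from outside, world axes, zero at the start; "ft_torque": the same for the moment, N m; "width": finger opening in m.
Only numpy, scipy, OpenCV 4.12 (cv2) and the standard library are available. Lean on these libraries where they do the work, as an engineer would, in place of code of your own. Each camera call takes 0.05 s, during which the arm holds its last target. There are 200 camera calls.

## Working session

There is one attempt and no reset: what is moved stays moved. The work goes in short steps, Python scripts to look and compute and a tool call to move; the robot and the scene stay as the last step left them, time stands still between calls to the robot, and variables do not carry over. Pictures are saved under pics/ and viewed, on a budget of 14 in all, crops included, one or two more only if the job needs it, and the job is handed in when it is done.

Besides the shell and the picture viewer there is one more tool, called after "Request:" by a JSON object that holds its "name" and its "arguments", one argument or row to a line. step_arm: Moves the arm, as the interface text tells. Its arguments: {"type":"object","properties":{"rows":{"type":"string"},"grip_force":{"type":"number"}},"required":["rows"]}

```bash
ls; mkdir -p pics
cat > h.py <<'E'
import numpy as np, cv2
from cell import manip, vision, job
from scipy.spatial.transform import Rotation as R
def grab(n):
    s=manip.state(); p,d=vision.grab_frame(n); c=vision.get_calibration(n); K=np.array(c["K"],float)
    if n=="wrist":
        H=np.array(c["hand_eye"]); T=np.eye(4); T[:3,:3]=R.from_rotvec(s["ee_rot"]).as_matrix(); T[:3,3]=s["eef_pos"]
        M=T@H
    else:
        W=np.eye(4); W[:3,:3]=R.from_rotvec(np.ravel(c["rvec"])).as_matrix(); W[:3,3]=np.ravel(c["tvec"]); M=np.linalg.inv(W)
    return p,d,K,M
def cloud(d,K,M):
    v,u=np.indices(d.shape); P=np.stack([(u-K[0,2])/K[0,0]*d,(v-K[1,2])/K[1,1]*d,d],-1)
    P=P@M[:3,:3].T+M[:3,3]; P[d==0]=np.nan; return P
def ray(u,v,z,K,M):
    r=M[:3,:3]@np.linalg.inv(K)@np.array([u,v,1.]); return M[:3,3]+r*(z-M[2,3])/r[2]
def pix(P,K,M):
    c=np.linalg.inv(M)@np.append(P,1); q=K@c[:3]; return q[:2]/q[2]
def save(n,p): cv2.imwrite("pics/"+n+".png",cv2.cvtColor(p,cv2.COLOR_RGB2BGR))
E
python3 - <<'E'
from h import *
for n in("top","side","wrist"):
    p,d,K,M=grab(n); save(n+"0",p); np.savez(f"/tmp/{n}0.npz",p=p,d=d,K=K,M=M); print(n,K[0],K[1],M.round(3).tolist(),(d==0).mean())
print(manip.state())
E
```

```text
pics
top [563.64361557   0.         314.33721155] [  0.         563.64361557 245.72907886] [[0.095, -0.972, 0.217, 0.32], [-0.995, -0.094, 0.015, -0.042], [0.006, -0.217, -0.976, 1.4], [0.0, 0.0, 0.0, 1.0]] 0.00400390625
side [473.38260017   0.         322.65734955] [  0.         473.38260017 242.03123847] [[0.917, -0.214, 0.335, 0.173], [-0.398, -0.464, 0.791, -1.097], [-0.014, -0.859, -0.511, 0.795], [0.0, 0.0, 0.0, 1.0]] 0.004710286458333333
wrist [360.53497956   0.         325.37062643] [  0.         360.53497956 248.18493502] [[0.301, -0.905, -0.301, 0.282], [-0.954, -0.286, -0.093, -0.618], [-0.002, 0.314, -0.949, 0.384], [0.0, 0.0, 0.0, 1.0]] 0.0038053385416666665
{'t': 0.15, 'joint_positions': array([-1.30191402e+00,  2.64607110e-01,  1.60505259e+00, -1.53586959e-05,
        1.27371388e+00, -3.68866834e-02]), 'dq': array([ 0.00025178, -0.00253837, -0.00337143, -0.00114842, -0.00099869,
        0.00049035]), 'effort': array([ 8.19416382e-04, -5.02842522e+01, -3.57469010e+01,  7.28605106e-02,
        2.49235088e-02, -1.07398700e-04]), 'eef_pos': array([ 0.20305604, -0.6431848 ,  0.25465996]), 'ee_rot': array([-3.10320110e+00, -4.78169782e-01,  3.46485024e-04]), 'contact_force': array([-0.17410378, -0.80956274, -0.3284231 ]), 'ft_torque': array([0.06548332, 0.03185805, 0.00841167]), 'width': 0.08802761151268583}
```

View pics/top0.png

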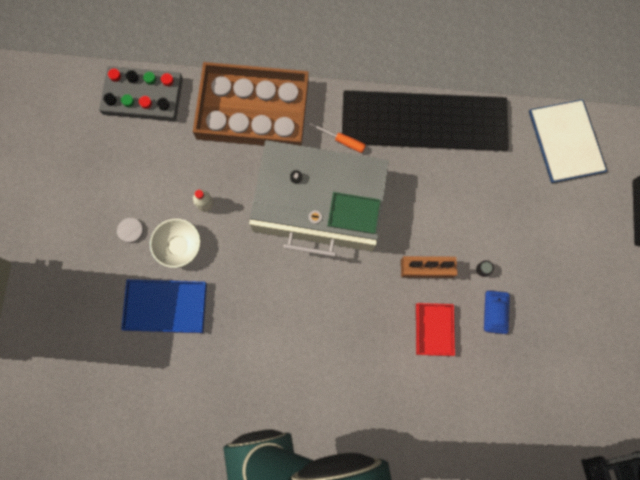

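View pics/side0.png

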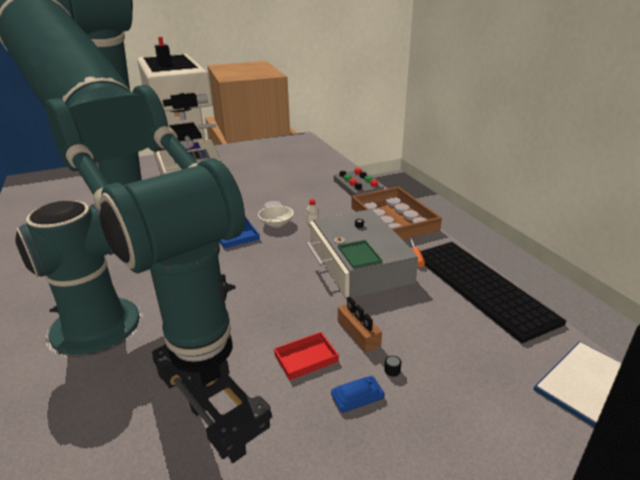

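The top view shows the cabinet (~(320,200)), its lock at (315,216), the green tray at (355,213) and the key stand at (430,267) with the loupe at (485,268). The red tray is at (436,329), the blue tray at (166,306), the bowl at (175,243), the bottle at (200,198), and a black mount on the cabinet top at (296,176). The side view agrees.

```bash
cat > m.py <<'E'
from h import *
f=np.load("/tmp/top0.npz"); p,d,K,M=f["p"],f["d"],f["K"],f["M"]
hsv=cv2.cvtColor(p,cv2.COLOR_RGB2HSV); C=cloud(d,K,M); Hh=C[...,2]
def comps(mask,name,z,mn=30):
    n,l,s,c=cv2.connectedComponentsWithStats(mask.astype(np.uint8))
    for i in range(1,n):
        if s[i,4]<mn: continue
        pts=np.argwhere(l==i)[:,::-1]; w=np.array([ray(u,v,z,K,M)[:2] for u,v in pts],np.float32)
        r=cv2.minAreaRect(w*1000); print(name,s[i],"ctr",w.mean(0).round(4),"rect",np.round(r[0],1),np.round(r[1],1),round(r[2],1),"z",np.nanmedian(Hh[l==i]).round(3))
h,s,v=hsv[...,0],hsv[...,1],hsv[...,2]
reg=np.zeros(h.shape,bool); reg[150:380,90:540]=1
comps(reg&(h>60)&(h<95)&(s>90),"green",.098,100)
comps(reg&((h<6)|(h>174))&(s>150),"red",.022)
comps(reg&(h>105)&(h<125)&(s>150),"blue",.022,100)
comps(reg&(h>6)&(h<18)&(s>110),"brown",.046,50)
sub=reg.copy(); sub[:,:400]=0;sub[300:]=0;sub[:245]=0
comps(sub&(v<60),"dark",.08,20)
# cabinet top plane
top=reg&(np.abs(Hh-.09)<.006); top[:,:240]=0; top[:,395:]=0
w=C[top][:,:2].astype(np.float32); print("top",cv2.minAreaRect(w*1000))
np.save("/tmp/top.npy",w)
E
python3 m.py
python3 - <<'E'
import cv2
a=cv2.imread('pics/top0.png'); c=a[190:290,230:510]; cv2.imwrite('pics/c0.png',cv2.resize(c,None,fx=2.8,fy=2.8,interpolation=2))
E
```

```text
green [ 332  195   46   37 1250] ctr [ 0.6991 -0.1122] rect [ 699.1 -110.1] [104.3  77.7] 86.6 z 0.09
red [195 190   8   8  52] ctr [0.7333 0.2858] rect [733.5 286.4] [19.  17.8] 7.9 z 0.089
red [ 416  303   39   53 1961] ctr [ 0.4477 -0.3319] rect [ 448.6 -332.3] [123.8  92.3] 3.2 z 0.004
blue [ 122  281   83   51 3857] ctr [0.4404 0.3301] rect [441.9 330.3] [121.7 193.4] 3.5 z 0.004
blue [485 292  23  41 810] ctr [ 0.5042 -0.4782] rect [ 504.6 -478.7] [52.4 95.9] 89.4 z 0.028
brown [401 256  56  21 944] ctr [ 0.5948 -0.3024] rect [ 597.2 -304.2] [ 49.7 135.7] 5.5 z 0.045
dark [410 262  12   5  41] ctr [ 0.5924 -0.2669] rect [ 592.  -266.3] [ 9.7 26.4] 5.5 z 0.077
dark [426 263  12   4  37] ctr [ 0.595  -0.3035] rect [ 594.5 -304.4] [ 7.3 26.4] 5.5 z 0.075
dark [441 263  12   4  43] ctr [ 0.5979 -0.3403] rect [ 597.9 -340. ] [ 7.3 26.7] 5.5 z 0.076
dark [477 265  12  11  45] ctr [ 0.5891 -0.4219] rect [ 589.1 -423.7] [29.6 14. ] 48.1 z 0.022
top ((749.1752319335938, -21.385055541992188), (310.49591064453125, 219.56382751464844), 86.0583267211914)
```

View pics/c0.png

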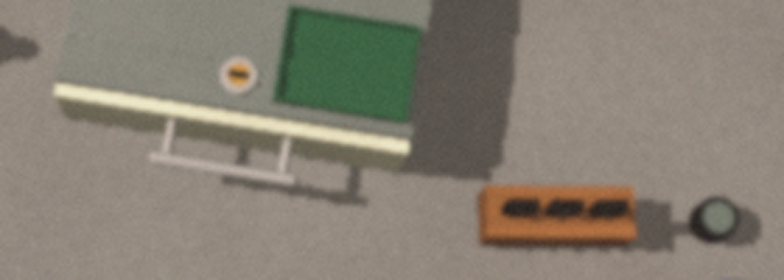

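```bash
cat >> h.py <<'E'
def Rd(phi): c,s=np.cos(phi),np.sin(phi); return np.array([[c,s,0],[s,-c,0],[0,0,-1.]])
def rel(*targets):
    "targets (x,y,z,phi_deg): print rows from the present pose"
    s=manip.state(); A=R.from_rotvec(s["ee_rot"])
    print("t %.2f pos %s phi %.2f F %s w %.1f q6 %.2f"%(s["t"],s["eef_pos"].round(4),np.degrees(np.arctan2(*A.as_matrix()[[1,0],0])),s["contact_force"].round(1),s["width"]*1e3,s["joint_positions"][5]))
    for x,y,z,ph in targets:
        d=A.inv().apply(np.array([x,y,z])-s["eef_pos"])*1e3; r=(A.inv()*R.from_matrix(Rd(np.radians(ph)))).as_rotvec()
        print("  ",d.round(1),r.round(3))
E
python3 - <<'E'
from h import *
f=np.load("/tmp/top0.npz");K,M=f["K"],f["M"]
print("lock",ray(315.3,216.5,.094,K,M),"mount",ray(296,176,.108,K,M),"bowl",ray(175,243,.03,K,M))
rel((.63,-.17,.32,90))
E
```

```text
lock [ 0.6819066  -0.01761501  0.094     ] mount [0.77440552 0.03809277 0.108     ] bowl [0.59783817 0.32463546 0.03      ]
t 0.15 pos [ 0.2031 -0.6432  0.2547] phi 17.52 F [-0.2 -0.8 -0.3] w 88.0 q6 -0.04
   [ 549.6 -322.8  -64.7] [-2.000e-03 -1.000e-03 -1.265e+00]
```

Request:
{"name": "step_arm", "arguments": {
  "rows": "550 -323 -65 0 0 -1.265 0.3;550 -323 -65 0 0 -1.265 0.3;550 -323 -65 0 0 -1.265 0.3;550 -323 -65 0 0 -1.265 0.3;550 -323 -65 0 0 -1.265 0.3;550 -323 -65 0 0 -1.265 0.3;550 -323 -65 0 0 -1.265 0.3;550 -323 -65 0 0 -1.265 0.3;550 -323 -65 0 0 -1.265 0.3;550 -323 -65 0 0 -1.265 0.3"
}}

```text
t: 1.4
eef_pos: [0.6207, -0.1802, 0.319]
ee_rot: [-2.221, -2.222, 0.0]
contact_force: [0.1, -1.6, -0.2]
width: 0.0307
```

Run:
```python
from h import *
rel((.63,-.17,.32,90))
p,d,K,M=grab("wrist"); save("w1",p); np.savez("/tmp/w1.npz",p=p,d=d,K=K,M=M)
```

```text
t 1.40 pos [ 0.6207 -0.1802  0.319 ] phi 90.01 F [ 0.1 -1.6 -0.2] w 30.7 q6 -0.32
   [10.2  9.3 -1. ] [-0.  0.  0.]
```

View pics/w1.png

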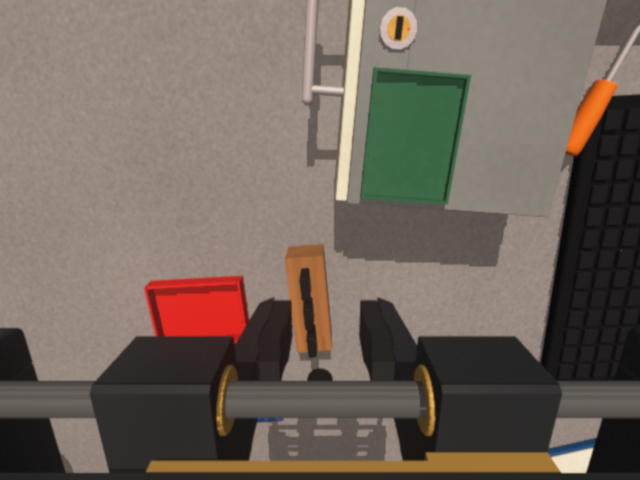

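Wrist view: lock ring at (398,27) with a dark slot, green tray (415,135), stand (308,300) with the three keys, red tray at (200,310). Next I take closer looks from directly above the stand and above the lock.

Run:
```python
from h import *
rel((.595,-.304,.22,94.5),(.682,-.018,.24,86))
```

```text
t 1.45 pos [ 0.6254 -0.1741  0.3196] phi 90.24 F [3.8 1.7 1.2] w 31.1 q6 -0.32
   [-130.2  -31.4   98.9] [ 0.005 -0.005 -0.074]
   [155.5  56.9  80.7] [ 0.005 -0.005  0.074]
```

Request:
{"name": "step_arm", "arguments": {
  "rows": "155 57 80 0 0 0.074 0.3;155 57 80 0 0 0.074 0.3;155 57 80 0 0 0.074 0.3;155 57 80 0 0 0.074 0.3;155 57 80 0 0 0.074 0.3;155 57 80 0 0 0.074 0.3;155 57 80 0 0 0.074 0.3"
}}

```text
t: 2.33
eef_pos: [0.6769, -0.0285, 0.2403]
ee_rot: [2.303, 2.135, 0.002]
contact_force: [-0.5, 0.9, -0.5]
width: 0.0313
```

Run:
```python
from h import *
rel((.595,-.304,.22,94.5))
p,d,K,M=grab("wrist"); save("w2",p); np.savez("/tmp/w2.npz",p=p,d=d,K=K,M=M)
print(pix([.682,-.018,.094],K,M))
```

```text
t 2.33 pos [ 0.6769 -0.0285  0.2403] phi 85.65 F [-0.5  0.9 -0.5] w 31.3 q6 -0.00
   [-280.9  -60.8   20.3] [ 0.002  0.    -0.154]
[330.28832897 225.2965577 ]
```

View pics/w2.png

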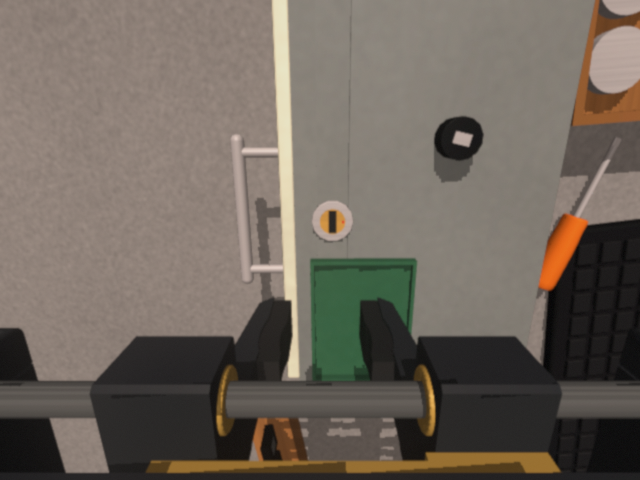

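The lock ring is at (332,221) with its slot upright, the handle at (240,210), the mount at (459,138) and the tray's near edge at row 262. Measuring the ring, slot and front edge, then the same look over the stand.

```bash
cat > lk.py <<'E'
from h import *
f=np.load("/tmp/w2.npz"); p,d,K,M=[f[k] for k in "pdKM"]
hsv=cv2.cvtColor(p,cv2.COLOR_RGB2HSV); h,s,v=[hsv[...,i].astype(int) for i in range(3)]
C=cloud(d,K,M)
w=np.zeros(h.shape,bool); w[195:247,305:360]=1
org=w&(h<25)&(s>120)
dark=w&(v<70)&(np.hypot(*(np.indices(h.shape)-np.array([221,332])[:,None,None]))<13)
white=w&(v>150)&(s<60)
for n,m in(("org",org),("slot",dark),("white",white)):
    q=np.argwhere(m)[:,::-1].astype(np.float32); (cx,cy),r=cv2.minEnclosingCircle(q); print(n,m.sum(),q.mean(0),(cx,cy,r),ray(cx,cy,.094,K,M).round(4),ray(*q.mean(0),.094,K,M).round(4))
q=np.argwhere(dark)[:,::-1]; W=np.array([ray(a,b,.094,K,M)[:2] for a,b in q],np.float32); print(cv2.minAreaRect(W*1000))
cream=(v>200)&(h>20)&(h<35)&(s>20); cream[:,:260]=0; cream[:,310:]=0; cream[300:]=0
L=[]; 
for r in range(5,290,5):
    c=np.where(cream[r])[0]
    if len(c)>3: L.append([*ray(c.min(),r,.084,K,M)[:2],*ray(c.max()+1,r,.084,K,M)[:2]])
L=np.array(L)
for i in(0,2):
    a,b=np.polyfit(L[:,i+1],L[:,i],1); print("front edge x=%.4f+%.4f y yaw %.2f"%(b,a,np.degrees(-np.arctan(a))),len(L))
g=(h>60)&(h<95)&(s>90); g[:250]=0; 
print("green pixel extents row262-300", [ (ray(np.where(g[r])[0].min(),r,.098,K,M)[:2].round(4),ray(np.where(g[r])[0].max(),r,.098,K,M)[:2].round(4)) for r in(268,280,292)])
print("z lock ring",np.nanmedian(C[white][:,2]),"cab top",np.nanmedian(C[100:180,360:420,2]))
hd=np.zeros(h.shape,bool); hd[140:275,225:262]=1; hz=hd&(np.abs(C[...,2]-.066)<.012)
print("handle",np.nanmean(C[hz],0),hz.sum(), np.nanmin(C[hz],0),np.nanmax(C[hz],0))
E
python3 lk.py
```

```text
org 356 [332.04214 221.01686] (332.0, 221.42857360839844, 12.330582618713379) [ 0.6836 -0.015   0.094 ] [ 0.6836 -0.0146  0.094 ]
slot 100 [332.  221.5] (332.0, 221.5, 9.708344459533691) [ 0.6836 -0.015   0.094 ] [ 0.6836 -0.015   0.094 ]
white 739 [332.11774 218.88092] (332.0, 219.7142791748047, 20.506450653076172) [ 0.6837 -0.0136  0.094 ] [ 0.6838 -0.0129  0.094 ]
((683.5699462890625, -15.100851058959961), (15.356769561767578, 3.1684887409210205), 85.86551666259766)
front edge x=0.6449+0.0676 y yaw -3.87 57
front edge x=0.6530+0.0787 y yaw -4.50 57
green pixel extents row262-300 [(array([ 0.6647, -0.0513]), array([ 0.7469, -0.0576])), (array([ 0.6638, -0.0618]), array([ 0.7461, -0.0681])), (array([ 0.6629, -0.0725]), array([ 0.7453, -0.0788]))]
z lock ring 0.09360603322758768 cab top 0.09013036255986823
handle [ 0.60978527 -0.00131069  0.06837377] 2011 [ 0.59810874 -0.06620311  0.06273219] [0.6306667  0.05158283 0.07154654]
```

Request:
{"name": "step_arm", "arguments": {
  "rows": "-281 -61 20 0 0 -0.154 0.3;-281 -61 20 0 0 -0.154 0.3;-281 -61 20 0 0 -0.154 0.3;-281 -61 20 0 0 -0.154 0.3;-281 -61 20 0 0 -0.154 0.3;-281 -61 20 0 0 -0.154 0.3;-281 -61 20 0 0 -0.154 0.3;-281 -61 20 0 0 -0.154 0.3"
}}

```text
t: 3.38
eef_pos: [0.5956, -0.3015, 0.2194]
ee_rot: [2.129, 2.31, 0.001]
contact_force: [0.7, -0.4, 0.1]
width: 0.0303
```

```bash
cat > st.py <<'E'
from h import *
rel((.595,-.304,.22,94.5))
p,d,K,M=grab("wrist"); save("w3",p); np.savez("/tmp/w3.npz",p=p,d=d,K=K,M=M)
C=cloud(d,K,M)
for n,(lo,hi) in(("keys",(.07,.09)),("stand",(.041,.050))):
    m=(C[...,2]>lo)&(C[...,2]<hi)&(np.abs(C[...,0]-.595)<.05)&(np.abs(C[...,1]+.304)<.09)
    k,l,s,c=cv2.connectedComponentsWithStats(m.astype(np.uint8))
    for i in range(1,k):
        if s[i,4]>15: W=C[l==i]; r=cv2.minAreaRect(W[:,:2].astype(np.float32)*1000); print(n,s[i],W.mean(0).round(4),np.round(r[0],1),np.round(r[1],1),r[2])
for P in((.592,-.267,.08),(.595,-.304,.08),(.598,-.340,.08)): print(pix(P,K,M))
E
python3 st.py
```

```text
t 3.38 pos [ 0.5956 -0.3015  0.2194] phi 94.66 F [ 0.7 -0.4  0.1] w 30.3 q6 -0.59
   [-2.4 -0.8 -0.6] [ 0.001 -0.     0.003]
keys [324 178  14  39 511] [ 0.5972 -0.267   0.0795] [ 597.2 -267.8] [10. 28.] 4.984364986419678
keys [325 226  13  37 461] [ 0.6006 -0.3042  0.0795] [ 600.8 -305.2] [ 9.6 27.7] 4.633968830108643
keys [325 270  12  36 414] [ 0.6035 -0.3414  0.0793] [ 603.7 -343.1] [ 9.1 27.8] 4.639087200164795
stand [ 302  158   57  145 6084] [ 0.5999 -0.2992  0.0462] [ 600.6 -306.1] [ 46.  130.9] 4.9793500900268555
[323.76096624 196.80123676]
[323.82583587 244.03582727]
[323.98344346 286.39772992]
```

View pics/w3.png

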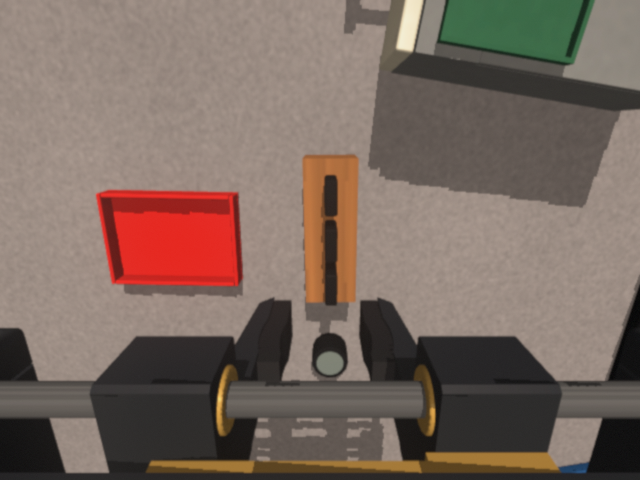

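Keys' bows are at (330,195), (330,240) and (331,283) on the stand, loupe at (330,355). Going for key A first.

Run:
```python
from h import *
rel((.5972,-.2678,.12,94.8))
```

```text
t 3.42 pos [ 0.5957 -0.3014  0.2193] phi 94.68 F [1.3 0.1 1.1] w 30.6 q6 -0.59
   [33.4  4.2 99.4] [ 0.    -0.    -0.002]
```

Request:
{"name": "step_arm", "arguments": {
  "rows": "33.4 4.2 60 0 0 -0.002 0.4;33.4 4.2 99 0 0 -0.002 0.4;33.4 4.2 99 0 0 -0.002 0.4;33.4 4.2 99 0 0 -0.002 0.4;33.4 4.2 99 0 0 -0.002 0.4",
  "grip_force": 30
}}

```text
t: 4.05
eef_pos: [0.5986, -0.2701, 0.1232]
ee_rot: [2.125, 2.307, 0.002]
contact_force: [-0.2, -0.7, 0.4]
width: 0.0264
```

Run:
```python
from h import *
rel((.5972,-.2678,.066,94.8))
```

```text
t 4.05 pos [ 0.5986 -0.2701  0.1232] phi 94.70 F [-0.2 -0.7  0.4] w 26.4 q6 -0.54
   [ 2.6 -1.5 57.2] [ 0.004  0.003 -0.002]
```

Request:
{"name": "step_arm", "arguments": {
  "rows": "2.6 -1.5 30 0.004 0.003 0 0.4;2.6 -1.5 57 0.004 0.003 0 0.4;2.6 -1.5 57 0.004 0.003 0 0.4;2.6 -1.5 57 0.004 0.003 0 0.4"
}}

```text
t: 4.55
eef_pos: [0.596, -0.2675, 0.0649]
ee_rot: [-2.127, -2.309, 0.0]
contact_force: [-0.1, -1.2, -0.3]
width: 0.0269
```

Run:
```python
from h import *
rel((.5972,-.2678,.066,94.8))
```

```text
t 4.55 pos [ 0.596  -0.2675  0.0649] phi 94.68 F [-0.1 -1.2 -0.3] w 26.9 q6 -0.54
   [-0.4  1.2 -1.1] [-0.002 -0.002 -0.002]
```

Request:
{"name": "step_arm", "arguments": {
  "rows": "0 1 -1 0 0 0 1;0 1 -1 0 0 0 1;0 1 -1 0 0 0 1;0 1 -1 0 0 0 1;0 1 -30 0 0 0 1;0 1 -70 0 0 0 1;0 1 -120 0 0 0 1;0 1 -120 0 0 0 1;0 1 -120 0 0 0 1"
}}

```text
t: 5.68
eef_pos: [0.5958, -0.2666, 0.1822]
ee_rot: [-2.124, -2.306, 0.002]
contact_force: [0.3, -0.3, -0.4]
width: 0.0094
```

Run:
```python
from h import *
rel((.6836,-.015,.19,85.9))
```

```text
t 5.67 pos [ 0.5958 -0.2666  0.1822] phi 94.70 F [ 0.3 -0.3 -0.4] w 9.4 q6 -0.54
   [243.6 108.   -7.4] [-0.005 -0.003  0.154]
```

Request:
{"name": "step_arm", "arguments": {
  "rows": "243.6 108 -8 0 0 0.154 1;243.6 108 -8 0 0 0.154 1;243.6 108 -8 0 0 0.154 1;243.6 108 -8 0 0 0.154 1;243.6 108 -8 0 0 0.154 1;243.6 108 -8 0 0 0.154 1;243.6 108 -8 0 0 0.154 1;243.6 108 -8 0 0 0.154 1"
}}

```text
t: 6.68
eef_pos: [0.6835, -0.0171, 0.1909]
ee_rot: [-2.298, -2.134, 0.003]
contact_force: [-1.0, 0.1, -0.2]
width: 0.0095
```

Run:
```python
from h import *
rel((.6836,-.015,.155,85.9))
```

```text
t 6.67 pos [ 0.6835 -0.0171  0.1909] phi 85.75 F [-1.   0.1 -0.2] w 9.5 q6 0.01
   [ 2.1  0.1 35.9] [-0.005 -0.002 -0.003]
```

Request:
{"name": "step_arm", "arguments": {
  "rows": "2 0 36 -0.004 0 0 1;2 0 36 -0.004 0 0 1;2 0 40 -0.004 0 0 1;2 0 44 -0.004 0 0 1;2 0 48 -0.004 0 0 1;2 0 52 -0.004 0 0 1;2 0 56 -0.004 0 0 1;2 0 60 -0.004 0 0 1;2 0 60 -0.004 0 0 1"
}}

```text
t: 7.8
eef_pos: [0.6836, -0.013, 0.1307]
ee_rot: [-2.298, -2.138, -0.001]
contact_force: [0.6, 0.4, -0.3]
width: 0.0094
```

Run:
```python
from h import *
rel((.6836,-.015,.114,85.9))
```

```text
t 7.80 pos [ 0.6836 -0.013   0.1307] phi 85.88 F [ 0.6  0.4 -0.3] w 9.4 q6 0.01
   [-2.   0.1 16.7] [-0.001 -0.002 -0.   ]
```

Request:
{"name": "step_arm", "arguments": {
  "rows": "-2 0 4 0 0 0 1;-2 0 8 0 0 0 1;-2 0 8 0 0 0 1"
}}

```text
t: 8.18
eef_pos: [0.6835, -0.0152, 0.1227]
ee_rot: [-2.298, -2.138, -0.001]
contact_force: [0.2, -0.3, -0.6]
width: 0.0099
```

Request:
{"name": "step_arm", "arguments": {
  "rows": "0 0 4 0 0 0 1;0 0 9 0 0 0 1;0 0 11 0 0 0 1;0 0 12 0 0 0 1"
}}

```text
t: 8.68
eef_pos: [0.6838, -0.015, 0.1127]
ee_rot: [-2.298, -2.139, -0.002]
contact_force: [-4.3, 0.8, 9.7]
width: 0.0095
```

Run:
```python
from h import *
rel((.6836,-.015,.114,85.9))
print(manip.state()['ft_torque'])
```

```text
t 8.68 pos [ 0.6838 -0.015   0.1127] phi 85.88 F [-4.3  0.8  9.7] w 9.5 q6 0.01
   [-0.  -0.2 -1.3] [-0.001 -0.002 -0.   ]
[-0.03090059  0.7077201  -0.01718011]
```

Request:
{"name": "step_arm", "arguments": {
  "rows": "0 0 -1 0 0 -0.18 1;0 0 -1 0 0 -0.36 1;0 0 -1 0 0 -0.54 1;0 0 -1 0 0 -0.72 1;0 0 -1 0 0 -0.9 1;0 0 -1 0 0 -1.08 1;0 0 -1 0 0 -1.26 1;0 0 -1 0 0 -1.44 1;0 0 -1 0 0 -1.62 1;0 0 -1 0 0 -1.72 1"
}}

```text
t: 9.93
eef_pos: [0.6828, -0.0165, 0.1128]
ee_rot: [0.127, -3.136, -0.001]
contact_force: [-4.3, -4.4, 4.8]
width: 0.0099
```

Run:
```python
from h import *
rel((.6836,-.015,.114,85.9+104))
print(manip.state()['ft_torque'])
```

```text
t 9.93 pos [ 0.6828 -0.0165  0.1128] phi -175.35 F [-4.3 -4.4  4.8] w 9.9 q6 -1.71
   [-0.9  1.4 -1.2] [ 0.001 -0.003 -0.092]
[-0.63365367  0.60238768 -0.08853554]
```

Request:
{"name": "step_arm", "arguments": {
  "rows": "-0.5 1 0 0 0 -0.08 1;-0.5 1 0 0 0 -0.15 1;-0.5 1 0 0 0 -0.15 1;-0.5 1 0 0 0 -0.15 1"
}}

```text
t: 10.42
eef_pos: [0.683, -0.0163, 0.1128]
ee_rot: [0.356, -3.118, 0.001]
contact_force: [-6.1, -6.3, 5.4]
width: 0.0101
```

Run:
```python
from h import *
rel((.6836,-.015,.114,85.9+104))
print(manip.state()['ft_torque'])
```

```text
t 10.43 pos [ 0.683  -0.0163  0.1128] phi -166.97 F [-6.1 -6.3  5.4] w 10.1 q6 -1.86
   [-0.9  1.1 -1.2] [-0.    -0.003  0.055]
[-1.06034224  0.75184555 -0.0254297 ]
```

Request:
{"name": "step_arm", "arguments": {
  "rows": "0 0 0 0 0 0.1 1;0 0 -5 0 0 0.2 1;0 0 -25 0 0 0.2 1;0 0 -50 0 0 0.2 1;0 0 -80 0 0 0.2 1;0 0 -80 0 0 0.2 1"
}}

```text
t: 11.18
eef_pos: [0.6873, -0.014, 0.1975]
ee_rot: [-0.045, 3.133, 0.003]
contact_force: [0.3, 0.6, -0.6]
width: 0.0093
```

Run:
```python
from h import *
rel((.702,-.104,.19,95))
p,d,K,M=grab("wrist"); save("w4",p)
u,v=pix([.6836,-.015,.094],K,M).astype(int); print(u,v)
p,d,K,M=grab("top"); u,v=pix([.6836,-.015,.094],K,M).astype(int); print(u,v)
save("w4",np.hstack([cv2.resize(cv2.imread("pics/w4.png")[...,::-1],(400,300)),cv2.resize(p[v-30:v+30,u-40:u+40],(400,300),interpolation=2)]))
```

```text
t 11.18 pos [ 0.6873 -0.014   0.1975] phi -178.34 F [ 0.3  0.6 -0.6] w 9.3 q6 -1.66
   [-12.  -90.4   7.4] [0.008 0.005 1.512]
321 248
314 215
```

View pics/w4.png

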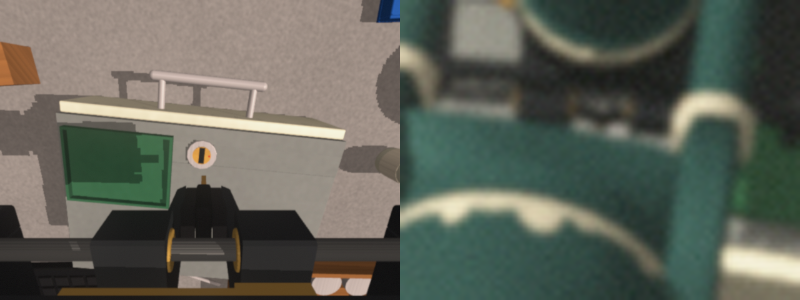

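Run:
```python
from h import *
p,d,K,M=grab("wrist")
v=p.max(2); u0,v0=pix([.6836,-.015,.094],K,M)
m=(v<75)&(np.hypot(*(np.indices(v.shape)-np.array([v0,u0])[:,None,None]))<14)
W=np.array([ray(b,a,.094,K,M)[:2] for a,b in np.argwhere(m)],np.float32); print(m.sum(),cv2.minAreaRect(W*1000))
W-=W.mean(0); print(np.linalg.svd(W)[2][0] if 0 else np.linalg.eigh(W.T@W))
rel((.702,-.104,.19,95))
```

```text
153 ((684.0001831054688, -14.880533218383789), (4.417469501495361, 16.268993377685547), 85.26390075683594)
EighResult(eigenvalues=array([0.00025746, 0.00343516], dtype=float32), eigenvectors=array([[-0.0719442, -0.9974087],
       [-0.9974087,  0.0719442]], dtype=float32))
t 11.32 pos [ 0.6839 -0.014   0.1917] phi -178.39 F [ 0.4 -0.  -1.3] w 9.6 q6 -1.66
   [-15.6 -90.5   1.5] [ 1.000e-03 -3.000e-03  1.512e+00]
```

The slot now lies along 175.9°, which is exactly a quarter turn. I'll lay this key tilted in the green tray.

Request:
{"name": "step_arm", "arguments": {
  "rows": "-16 -94 -8 0 0 1.36 1;-16 -94 -8 0 0 1.36 1;-16 -94 -8 0 0 1.36 1;-16 -94 -8 0 0 1.36 1;-16 -94 -8 0 0 1.36 1;-16 -94 -8 0 0 1.36 1;-16 -94 -8 0 0 1.36 1;-16 -94 -8 0 0 1.36 1;-16 -94 -8 0 0 1.36 1;-16 -94 -8 0 0 1.36 1"
}}

```text
t: 12.58
eef_pos: [0.7023, -0.1076, 0.1989]
ee_rot: [-1.939, -2.468, -0.001]
contact_force: [-0.9, -0.8, 0.2]
width: 0.0096
```

Run:
```python
from h import *
rel((.702,-.109,.18,86),(.702,-.109,.140,86))
```

```text
t 12.57 pos [ 0.7023 -0.1076  0.1989] phi 103.70 F [-0.9 -0.8  0.2] w 9.6 q6 -0.43
   [-1.3 -0.6 18.9] [-0.002 -0.003  0.309]
   [-1.5 -0.6 58.9] [-0.002 -0.003  0.309]
```

Request:
{"name": "step_arm", "arguments": {
  "rows": "-1.5 -0.6 0 0 0 0.155 1;-1.5 -0.6 0 0 0 0.309 1;-1.5 -0.6 0 0 0 0.309 1"
}}

```text
t: 12.95
eef_pos: [0.7025, -0.1093, 0.1998]
ee_rot: [-2.295, -2.142, -0.002]
contact_force: [-0.2, 0.3, -0.3]
width: 0.01
```

Request:
{"name": "step_arm", "arguments": {
  "rows": "0 0 10 0 0.18 0 1;0 0 20 0 0.36 0 1;0 0 30 0 0.54 0 1;0 0 40 0 0.72 0 1;0 0 50 0 0.785 0 1;0 0 56 0 0.785 0 1;0 0 59 0 0.785 0 1;0 0 59 0 0.785 0 1"
}}

```text
t: 13.95
eef_pos: [0.7031, -0.1085, 0.1422]
ee_rot: [-1.828, -1.707, -0.76]
contact_force: [-0.1, -0.2, 0.6]
width: 0.0098
```

Run:
```python
from h import *
rel((.702,-.109,.140,86))
p,d,K,M=grab("side"); u,v=pix([.702,-.104,.1],K,M).astype(int); save("s5",cv2.resize(p[v-70:v+50,u-80:u+80],None,fx=4,fy=4,interpolation=2)); print(u,v)
```

```text
t 13.95 pos [ 0.7031 -0.1085  0.1422] phi 86.13 F [-0.1 -0.2  0.6] w 9.8 q6 -0.68
   [-2.  -1.1  1.1] [ 0.001 -0.786  0.001]
358 250
```

View pics/s5.png

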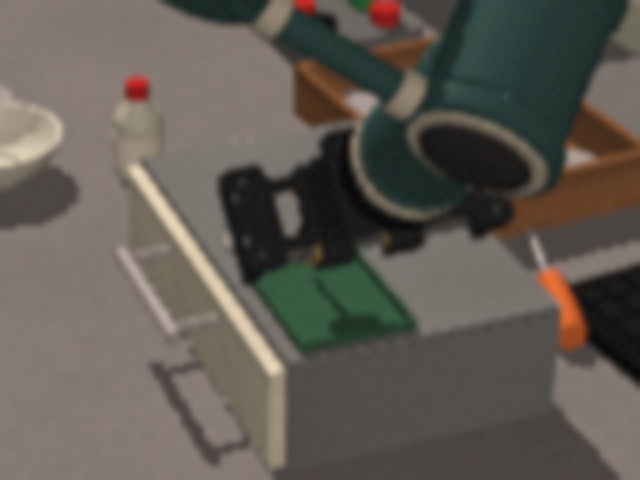

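The side view shows the hand tilted over the green tray, with its shadow inside the tray. Lowering 3 mm, releasing, and backing off along the tool axis.

Request:
{"name": "step_arm", "arguments": {
  "rows": "-2 0 2 0 0 0 1;-2 0 2 0 0 0 0.6;-2 0 2 0 0 0 0.5;-2 0 2 0 0 0 0.5;-2 0 2 0 0 0 0.5;0 0 -20 0 0 0 0.5;10 0 -60 0 0 0 0.5;30 0 -90 0 -0.2 0 0.5;50 0 -100 0 -0.4 0 0.5;60 0 -110 0 -0.6 0 0.5"
}}

```text
t: 15.25
eef_pos: [0.7013, -0.1467, 0.2663]
ee_rot: [-2.188, -2.034, -0.245]
contact_force: [-0.4, 0.5, 0.1]
width: 0.0222
```

Run:
```python
from h import *
rel((.65,-.1,.30,86))
p,d,K,M=grab("side"); u,v=pix([.702,-.104,.1],K,M).astype(int); save("s6",cv2.resize(p[v-60:v+60,u-80:u+80],None,fx=4,fy=4,interpolation=2)); print(u,v)
C=cloud(d,K,M); m=(C[...,2]>.094)&(C[...,2]<.13)&(abs(C[...,0]-.702)<.04)&(abs(C[...,1]+.104)<.05)&(p.max(2)<60); print(m.sum(),C[m].mean(0) if m.any() else 0)
```

```text
t 15.25 pos [ 0.7013 -0.1467  0.2663] phi 85.86 F [-0.4  0.5  0.1] w 22.2 q6 -0.31
   [ 49.2 -54.4 -23.9] [ 0.006 -0.218 -0.003]
358 250
83 [ 0.70150558 -0.12627018  0.10694291]
```

View pics/s6.png

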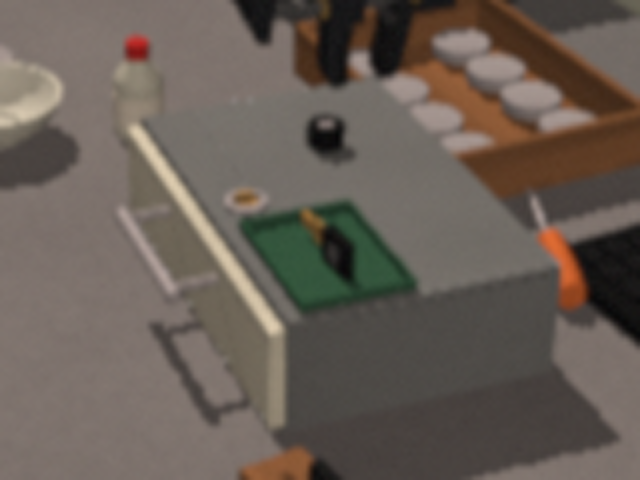

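The key lies in the green tray with its bow at ~(338,250). The lock slot is along x and the mount is undisturbed. Now the drawer handle.

Run:
```python
from h import *
rel((.607,-.007,.15,85.9),(.607,-.007,.3,85.9))
```

```text
t 15.30 pos [ 0.7031 -0.143   0.2707] phi 86.18 F [-0.7  2.9  2.7] w 21.8 q6 -0.31
   [ 100.8 -106.7  144.1] [ 0.011 -0.213  0.004]
   [ 132.6 -104.9   -2.5] [ 0.011 -0.213  0.004]
```

Request:
{"name": "step_arm", "arguments": {
  "rows": "60 -53 50 0 -0.1 0 0.4;101 -107 100 0.011 -0.213 0 0.4;101 -107 144 0.011 -0.213 0.004 0.4;101 -107 144 0.011 -0.213 0.004 0.4;101 -107 144 0.011 -0.213 0.004 0.4;101 -107 144 0.011 -0.213 0.004 0.4;101 -107 144 0.011 -0.213 0.004 0.4"
}}

```text
t: 16.18
eef_pos: [0.605, -0.0085, 0.1456]
ee_rot: [-2.294, -2.126, -0.005]
contact_force: [-0.6, 0.1, 0.1]
width: 0.0264
```

Run:
```python
from h import *
rel((.607,-.007,.066,85.9))
```

```text
t 16.18 pos [ 0.605  -0.0085  0.1456] phi 85.66 F [-0.6  0.1  0.1] w 26.4 q6 0.01
   [ 0.7  2.5 79.6] [-0.008 -0.012 -0.004]
```

Request:
{"name": "step_arm", "arguments": {
  "rows": "0.7 2.5 40 -0.008 -0.012 0 0.4;0.7 2.5 79 -0.008 -0.012 0 0.4;0.7 2.5 79 -0.008 -0.012 0 0.4;0.7 2.5 79 -0.008 -0.012 0 0.4;0.7 2.5 79 -0.008 -0.012 0 1;0.7 2.5 79 -0.008 -0.012 0 1;0.7 2.5 79 -0.008 -0.012 0 1",
  "grip_force": 40
}}

```text
t: 17.05
eef_pos: [0.6063, -0.0056, 0.0666]
ee_rot: [2.301, 2.138, 0.0]
contact_force: [0.8, -1.3, 6.9]
width: 0.0095
```

Run:
```python
from h import *
rel((.439,.005,.066,85.9))
```

```text
t 17.05 pos [ 0.6063 -0.0056  0.0666] phi 85.78 F [ 0.8 -1.3  6.9] w 9.5 q6 0.02
   [  -1.7 -167.6    0.5] [ 0.001  0.    -0.002]
```

Request:
{"name": "step_arm", "arguments": {
  "rows": "0 -15 -1 0 0 0 1;0 -35 -1 0 0 0 1;0 -55 -1 0 0 0 1;0 -75 -1 0 0 0 1;0 -95 -1 0 0 0 1;0 -115 -1 0 0 0 1;0 -135 -1 0 0 0 1;0 -152 -1 0 0 0 1;0 -165 -1 0 0 0 1;0 -170 -1 0 0 0 1"
}}

```text
t: 18.3
eef_pos: [0.4392, 0.0065, 0.0668]
ee_rot: [2.296, 2.134, 0.009]
contact_force: [25.6, -5.5, -26.0]
width: 0.0097
```

Run:
```python
from h import *
rel((.439,.005,.066,85.9))
```

```text
t 18.30 pos [0.4392 0.0065 0.0668] phi 85.80 F [ 25.6  -5.5 -26. ] w 9.7 q6 0.03
   [-1.6 -0.1  0.8] [ 0.009  0.001 -0.002]
```

Request:
{"name": "step_arm", "arguments": {
  "rows": "0 3 0 0 0 0 1;0 3 0 0 0 0 0.4;0 3 0 0 0 0 0.4;0 3 -40 0 0 0 0.4;0 30 -100 0 0 0 0.4;0 60 -160 0 0 0 0.4;10 90 -220 0 0 0 0.4;10 120 -260 0 0 0 0.4;10 120 -260 0 0 0 0.4;10 120 -260 0 0 0 0.4"
}}

```text
t: 19.55
eef_pos: [0.555, 0.0085, 0.3242]
ee_rot: [-2.298, -2.135, 0.007]
contact_force: [0.0, -0.7, -0.6]
width: 0.0266
```

Run:
```python
from h import *
rel((.55,0,.3,85.9))
p,d,K,M=grab("wrist"); save("w7",p); np.savez("/tmp/w7.npz",p=p,d=d,K=K,M=M)
C=cloud(d,K,M)
m=(C[...,2]>.063)&(C[...,2]<.082)&(C[...,0]>.47)&(C[...,0]<.64)&(p.max(2)<110)
k,l,s,c=cv2.connectedComponentsWithStats(m.astype(np.uint8))
for i in range(1,k):
    if s[i,4]>40: W=C[l==i]; r=cv2.minAreaRect(W[:,:2].astype(np.float32)*1000); print(s[i],W.mean(0).round(4),np.round(r[0],1),np.round(r[1],1),r[2])
```

```text
t 19.55 pos [0.555  0.0085 0.3242] phi 85.79 F [ 0.  -0.7 -0.6] w 26.6 q6 0.04
   [-8.8 -4.2 24.2] [-0.007  0.    -0.002]
[255  68  16 233 574] [0.4891 0.0393 0.0703] [488.2  26.8] [248.4   0.8] 85.84850311279297
[379 112  22  15 313] [0.6236 0.0959 0.0736] [624.3  96. ] [13.2 20.4] 85.76861572265625
[375 183  20  14 274] [0.617  0.0265 0.0733] [617.5  26.1] [13.2 19.6] 86.33029174804688
[373 246  20  15 256] [ 0.6128 -0.0447  0.0728] [613.6 -45.8] [13.6 20.2] 85.7009506225586
[373 424  12  37 274] [ 0.6007 -0.3101  0.0768] [ 601.3 -317.1] [10.1 54.4] 4.9707255363464355
```

View pics/w7.png

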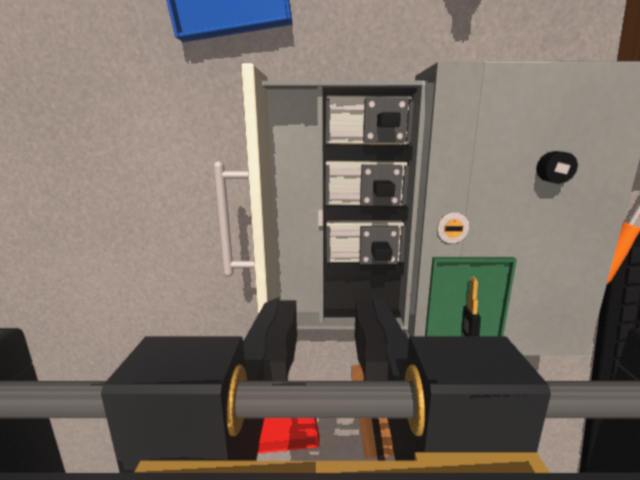

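The open drawer shows three slides with their grips at (389,120), (383,188) and (381,250). The fourth nest (bottom) is empty, the lock slot is along x, and the key is in the green tray.

Run:
```python
from h import *
rel((.6243,.096,.14,-4.1))
```

```text
t 19.60 pos [0.5543 0.0084 0.3232] phi 85.78 F [ 0.5 -0.   0.2] w 26.7 q6 0.04
   [ 92.5  64.9 182.7] [-0.007  0.007  1.569]
```

Request:
{"name": "step_arm", "arguments": {
  "rows": "92 65 100 0 0 1.57 0.5;92 65 140 0 0 1.57 0.5;92 65 140 0 0 1.57 0.5;92 65 140 0 0 1.57 0.5;92 65 140 0 0 1.57 0.5;92 65 160 0 0 1.57 0.5;92 65 182 0 0 1.57 0.5;92 65 182 0 0 1.57 0.5;92 65 182 0 0 1.57 0.5;92 65 182 0 0 1.57 0.5"
}}

```text
t: 20.85
eef_pos: [0.6245, 0.095, 0.1411]
ee_rot: [3.139, -0.113, -0.013]
contact_force: [-0.2, -0.5, -1.2]
width: 0.0223
```

Run:
```python
from h import *
rel((.6243,.096,.068,-4.1))
```

```text
t 20.85 pos [0.6245 0.095  0.1411] phi -4.13 F [-0.2 -0.5 -1.2] w 22.3 q6 1.75
   [ 0.4 -1.1 73.1] [ 0.001  0.008 -0.001]
```

Request:
{"name": "step_arm", "arguments": {
  "rows": "0 -1 40 0 0.008 0 0.5;0 -1 73 0 0.008 0 0.5;0 -1 73 0 0.008 0 0.5;0 -1 73 0 0.008 0 0.5;0 -1 73 0 0.008 0 1;0 -1 73 0 0.008 0 1;0 -1 73 0 0.008 0 1",
  "grip_force": 5
}}

```text
t: 21.72
eef_pos: [0.6282, 0.0962, 0.0721]
ee_rot: [3.139, -0.114, 0.011]
contact_force: [0.7, -1.1, 4.6]
width: 0.0139
```

Request:
{"name": "step_arm", "arguments": {
  "rows": "-3 0 0 0 0 0 1;-6 0 0 0 0 0 1;-9 0 0 0 0 0 1;-12 0 0 0 0 0 1;-12 0 0 0 0 0 1"
}}

```text
t: 22.35
eef_pos: [0.6162, 0.0971, 0.0721]
ee_rot: [3.139, -0.114, 0.012]
contact_force: [0.9, -0.3, 6.2]
width: 0.0137
```

Run:
```python
from h import *
rel((.6243,.096,.068,-4.1))
```

```text
t 22.35 pos [0.6162 0.0971 0.0721] phi -4.17 F [ 0.9 -0.3  6.2] w 13.7 q6 1.76
   [8.1 0.5 4.1] [-0.    -0.008 -0.001]
```

Request:
{"name": "step_arm", "arguments": {
  "rows": "-3 0 -1 0 0 0 1;-6 0 -1 0 0 0 1;-9 0 -1 0 0 0 1;-12 0 -1 0 0 0 1;-12 0 -1 0 0 0 1"
}}

```text
t: 22.98
eef_pos: [0.6032, 0.0981, 0.0721]
ee_rot: [3.139, -0.114, 0.008]
contact_force: [1.2, -1.1, 6.5]
width: 0.0138
```

Run:
```python
from h import *
rel((.6243,.096,.068,-4.1))
s=manip.state(); print(s['ft_torque'])
p,d,K,M=grab("side"); u,v=pix([.6,.09,.06],K,M).astype(int); save("s8",cv2.resize(p[v-60:v+60,u-80:u+80],None,fx=4,fy=4,interpolation=2))
```

```text
t 22.98 pos [0.6032 0.0981 0.0721] phi -4.17 F [ 1.2 -1.1  6.5] w 13.8 q6 1.77
   [21.2  0.6  4.2] [-0.    -0.005 -0.001]
[-0.14278187 -0.09994079  0.00767224]
```

View pics/s8.png

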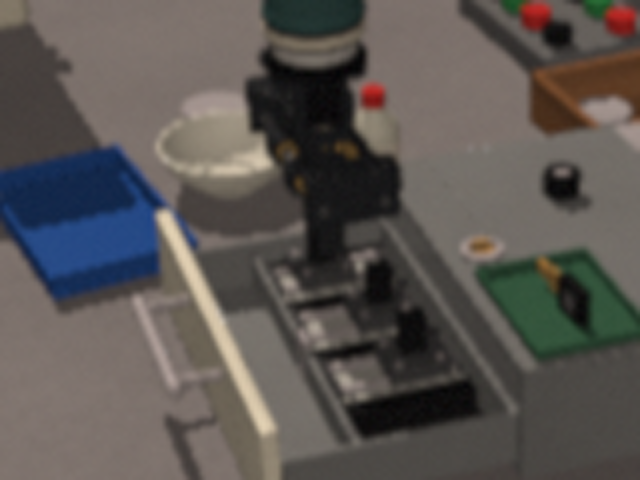

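The side view shows the far slide's carriage moving with the hand (~(325,255)). Continuing.

Request:
{"name": "step_arm", "arguments": {
  "rows": "-2 0 -2 0 0 0 1;-4 0 -2 0 0 0 1;-6 0 -2 0 0 0 1;-8 0 -2 0 0 0 1;-8 0 -2 0 0 0 1"
}}

```text
t: 23.65
eef_pos: [0.5942, 0.0986, 0.0727]
ee_rot: [3.139, -0.114, 0.005]
contact_force: [1.6, 0.2, -2.3]
width: 0.0141
```

Request:
{"name": "step_arm", "arguments": {
  "rows": "-2 0 0 0 0 0 1;-4 0 0 0 0 0 1;-4 0 0 0 0 0 1"
}}

```text
t: 24.02
eef_pos: [0.5908, 0.0989, 0.0732]
ee_rot: [3.139, -0.115, 0.006]
contact_force: [1.4, 1.0, -2.6]
width: 0.0139
```

Request:
{"name": "step_arm", "arguments": {
  "rows": "-2 0 0 0 0 0 1;-4 0 0 0 0 0 1;-4 0 0 0 0 0 1"
}}

```text
t: 24.4
eef_pos: [0.5872, 0.0991, 0.0735]
ee_rot: [3.139, -0.114, 0.008]
contact_force: [2.6, -0.2, -1.6]
width: 0.0141
```

Request:
{"name": "step_arm", "arguments": {
  "rows": "-1 0 0 0 0 0 1;-2 0 0 0 0 0 1;-2 0 0 0 0 0 1"
}}

```text
t: 24.78
eef_pos: [0.5861, 0.0993, 0.074]
ee_rot: [3.139, -0.114, 0.01]
contact_force: [4.7, -0.5, 1.1]
width: 0.0142
```

Request:
{"name": "step_arm", "arguments": {
  "rows": "-1 0 0 0 0 0 1;-2 0 0 0 0 0 1;-2 0 0 0 0 0 1"
}}

```text
t: 25.15
eef_pos: [0.5848, 0.0994, 0.0745]
ee_rot: [3.139, -0.114, 0.013]
contact_force: [4.9, -1.5, 1.6]
width: 0.0141
```

```bash
cat > cap.py <<'E'
from h import *
import sys
n=sys.argv[1]; x,y,z=map(float,sys.argv[2:5])
rel((x,y,z,-4.1))
p,d,K,M=grab("side"); u,v=pix([x,y,z],K,M).astype(int); a=cv2.resize(p[max(v-45,0):v+45,u-60:u+60],(640,480),interpolation=2); save(n,a)
E
python3 cap.py s9 .59 .09 .05
```

```text
t 25.15 pos [0.5848 0.0994 0.0745] phi -4.17 F [ 4.9 -1.5  1.6] w 14.1 q6 1.77
   [ 5.7  9.  24.6] [-0.    -0.008 -0.001]
```

View pics/s9.png

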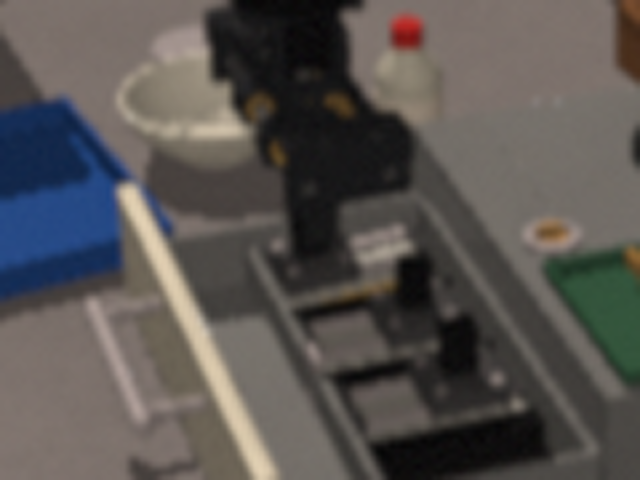

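Slide 1's carriage is at its front stop: the base's rear is exposed at (385,243) and the force rose to 5 N. Gripping firmly, lifting, and re-measuring the trays.

Request:
{"name": "step_arm", "arguments": {
  "rows": "1 0 0 0 0 0 1;1 0 0 0 0 0 1;1 0 0 0 0 0 1;1 0 -10 0 0 0 1;1 0 -25 0 0 0 1;1 0 -50 0 0 0 1;1 0 -80 0 0 0 1;1 0 -105 0 0 0 1;1 0 -105 0 0 0 1;1 0 -105 0 0 0 1",
  "grip_force": 50
}}

```text
t: 26.45
eef_pos: [0.5813, 0.0994, 0.1757]
ee_rot: [3.139, -0.114, -0.001]
contact_force: [0.3, 0.3, -3.8]
width: 0.0134
```

```bash
cat > trays.py <<'E'
from h import *
def trays():
    p,d,K,M=grab("top"); h,s,v=[x.astype(int) for x in cv2.split(cv2.cvtColor(p,cv2.COLOR_RGB2HSV))]
    for n,m in(("blue",(h>105)&(h<125)&(s>150)),("red",((h<6)|(h>174))&(s>150))):
        m=m.copy(); m[:240]=0; m[:,480:]=0; m[380:]=0
        k,l,st,c=cv2.connectedComponentsWithStats(m.astype(np.uint8))
        if k<2: continue
        i=1+st[1:,4].argmax(); W=np.array([ray(u,v,.022,K,M)[:2] for v,u in np.argwhere(l==i)],np.float32)*1000
        r=cv2.minAreaRect(W); print(n,st[i],np.round(r[0],1),np.round(r[1],1),round(r[2],1))
    # bowl
    C=cloud(d,K,M); w=(v>150)&(s<60)&(C[...,2]>.03)&(C[...,2]<.05)&(C[...,1]>.2)&(C[...,0]>.5)&(C[...,0]<.75); print("bowl",np.nanmean(C[w],0).round(3),w.sum())
    return p
E
python3 - <<'E'
from trays import *
trays(); rel((.46,.33,.2,3.5))
E
python3 cap.py s10 .585 .1 .13
```

```text
blue [ 139  275   60   51 2541] [458.1 317.1] [120.4 143.4] 3.6
red [ 416  304   39   52 1933] [ 448.5 -332.3] [123.1  92.2] 3.2
bowl [0.607 0.327 0.037] 428
t 26.50 pos [0.5813 0.0993 0.1755] phi -4.18 F [ 0.4 -0.7 -3. ] w 13.1 q6 1.77
   [-137.8 -221.2  -24.6] [ 0.001  0.001 -0.134]
t 26.50 pos [0.5813 0.0993 0.1755] phi -4.18 F [ 0.4 -0.7 -3. ] w 13.1 q6 1.77
   [ 3.7 -1.  45.5] [ 0.001  0.001 -0.001]
```

View pics/s10.png

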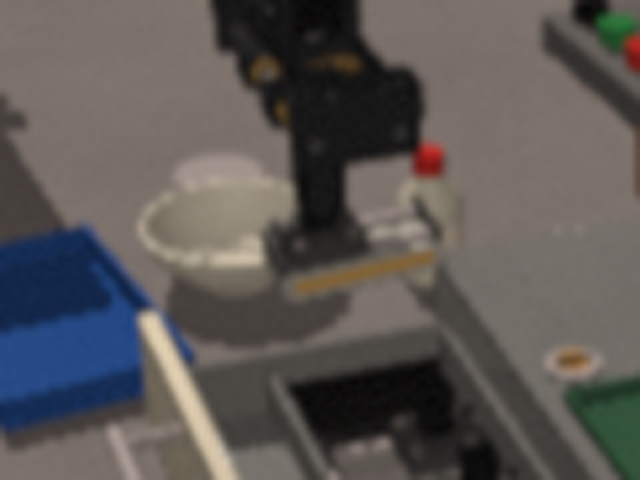

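The slide hangs level in the grip with its carriage forward. The blue tray was nudged: its mask shifted by (−6,−6) px, so its centre is now ≈(0.458, 0.342). Hovering near it to re-measure with the wrist camera.

Run:
```python
from h import *
rel((.437,.40,.175,3.6))
```

```text
t 26.55 pos [0.5816 0.0993 0.1756] phi -4.18 F [ 0.5 -0.7 -2.8] w 13.6 q6 1.77
   [-166.1 -289.4    0.5] [ 0.001  0.001 -0.136]
```

Request:
{"name": "step_arm", "arguments": {
  "rows": "-20 -40 0 0 0 -0.02 1;-50 -90 0 0 0 -0.04 1;-80 -140 0 0 0 -0.07 1;-110 -195 0 0 0 -0.1 1;-140 -245 0 0 0 -0.136 1;-166 -289 0 0 0 -0.136 1;-166 -289 0 0 0 -0.136 1;-166 -289 0 0 0 -0.136 1;-166 -289 0 0 0 -0.136 1"
}}

```text
t: 27.68
eef_pos: [0.4393, 0.3984, 0.1767]
ee_rot: [3.138, 0.097, 0.005]
contact_force: [0.1, -0.7, -3.8]
width: 0.0136
```

```bash
cat > bt.py <<'E'
from h import *
from trays import trays
import sys
def bt(col="blue"):
    p,d,K,M=grab("wrist"); h,s,v=[x.astype(int) for x in cv2.split(cv2.cvtColor(p,cv2.COLOR_RGB2HSV))]
    m=((h>105)&(h<125)&(s>150)&(v>40)) if col=="blue" else (((h<6)|(h>174))&(s>150)&(v>40))
    k,l,st,c=cv2.connectedComponentsWithStats(m.astype(np.uint8)); i=1+st[1:,4].argmax(); print("wrist",col,st[i])
    C=cloud(d,K,M); m=(l==i)&(C[...,2]>.016)&(C[...,2]<.027)   # rim only
    W=C[m][:,:2].astype(np.float32)*1000; r=cv2.minAreaRect(W); print("rim",m.sum(),np.round(r[0],1),np.round(r[1],1),round(r[2],1))
    return p
if __name__=="__main__":
    save("bt%d"%(manip.state()["t"]*10),bt(sys.argv[1])); trays(); rel((.437,.40,.175,3.6))
E
python3 bt.py blue
```

```text
wrist blue [  333   134   259   152 31003]
rim 3551 [462.5 296.8] [123.8 195.1] 3.8
blue [ 139  275   82   51 3565] [459.4 292.8] [120.2 192.2] 3.4
red [ 416  303   39   53 1959] [ 448.7 -332.1] [123.5  92.3] 3.4
bowl [0.606 0.324 0.037] 404
t 27.77 pos [0.4396 0.3985 0.1772] phi 3.50 F [-0.4 -0.8 -3.7] w 12.9 q6 2.21
   [-2.5 -1.7  2.1] [ 0.001 -0.004 -0.002]
```

The tray is really at (0.462, 0.297), since the earlier view was occluded. Placing slide 1 at tray y +60.

Request:
{"name": "step_arm", "arguments": {
  "rows": "-1 42 0 0 0 0 1;-1 42 0 0 0 0 1;-1 42 40 0 0 0 1;-1 42 80 0 0 0 1;-1 42 95 0 0 0 1;-1 42 100 0 0 0 1;-1 42 100 0 0 0 1"
}}

```text
t: 28.65
eef_pos: [0.442, 0.3584, 0.0785]
ee_rot: [-3.14, -0.099, -0.009]
contact_force: [-0.4, 0.7, -3.6]
width: 0.0137
```

Run:
```python
from h import *
rel((.440,.355,.0665,3.6))
```

```text
t 28.65 pos [0.442  0.3584 0.0785] phi 3.61 F [-0.4  0.7 -3.6] w 13.7 q6 2.15
   [-2.3  3.2 12. ] [-0.    -0.006  0.   ]
```

Request:
{"name": "step_arm", "arguments": {
  "rows": "-1 3 6 0 -0.006 0 1;-1 3 10 0 -0.006 0 1;-1 3 13 0 -0.006 0 1;-1 3 13 0 -0.006 0 1"
}}

```text
t: 29.15
eef_pos: [0.4409, 0.3549, 0.0659]
ee_rot: [3.139, 0.099, -0.002]
contact_force: [-0.8, -2.0, 4.9]
width: 0.0132
```

Run:
```python
from h import *
rel((.440,.355,.0665,3.6))
```

```text
t 29.15 pos [0.4409 0.3549 0.0659] phi 3.62 F [-0.8 -2.   4.9] w 13.2 q6 2.14
   [-0.9 -0.2 -0.6] [0.    0.001 0.   ]
```

Request:
{"name": "step_arm", "arguments": {
  "rows": "0 0 -1 0 0 0 0.5;0 0 -1 0 0 0 0.5;0 0 -1 0 0 0 0.5;0 0 -30 0 0 0 0.5;0 0 -80 0 0 0 0.5;0 0 -110 0 0 0 0.5;0 0 -110 0 0 0 0.5",
  "grip_force": 5
}}

```text
t: 30.02
eef_pos: [0.4424, 0.3562, 0.1777]
ee_rot: [-3.137, -0.099, -0.006]
contact_force: [1.6, 0.3, -1.0]
width: 0.0224
```

Run:
```python
from h import *
rel((.6175,.0261,.15,-4.1))
p,d,K,M=grab("wrist"); save("w11",p); np.savez("/tmp/w11.npz",p=p,d=d,K=K,M=M)
C=cloud(d,K,M)
m=(C[...,2]>.055)&(C[...,2]<.078)&(abs(C[...,0]-.44)<.05)&(abs(C[...,1]-.355)<.05); W=C[m]; print(m.sum(),W.mean(0),cv2.minAreaRect(W[:,:2].astype(np.float32)*1000))
m=(C[...,2]>.026)&(C[...,2]<.045)&(abs(C[...,0]-.46)<.09)&(abs(C[...,1]-.355)<.04);W=C[m]; print(m.sum(),W.mean(0),cv2.minAreaRect(W[:,:2].astype(np.float32)*1000))
```

```text
t 30.02 pos [0.4424 0.3562 0.1777] phi 3.61 F [ 1.6  0.3 -1. ] w 22.4 q6 2.14
   [153.8 340.5  27.3] [-0.003 -0.004  0.135]
585 [0.44253531 0.35617592 0.06523417] ((441.2672424316406, 356.1388244628906), (19.48046875, 13.779131889343262), 3.5197365283966064)
4067 [0.46645634 0.35234998 0.03364577] ((480.10076904296875, 353.9817199707031), (60.86069869995117, 145.11654663085938), 82.23221588134766)
```

Slide 1's grip top is at z 0.065, so it is flat on the tray floor. On to slide 2.

Request:
{"name": "step_arm", "arguments": {
  "rows": "154 340 10 0 0 0.135 0.5;154 340 10 0 0 0.135 0.5;154 340 10 0 0 0.135 0.5;154 340 10 0 0 0.135 0.5;154 340 10 0 0 0.135 0.5;154 340 10 0 0 0.135 0.5;154 340 27 0 0 0.135 0.5;154 340 27 0 0 0.135 0.5;154 340 27 0 0 0.135 0.5"
}}

```text
t: 31.2
eef_pos: [0.6142, 0.0265, 0.1461]
ee_rot: [3.139, -0.11, -0.007]
contact_force: [-0.2, 0.4, -0.1]
width: 0.022
```

```bash
cat > gr.py <<'E'
from h import *
import sys
x,y=map(float,sys.argv[1:3])
rel((x,y,.070,-4.1))
p,d,K,M=grab("wrist"); C=cloud(d,K,M)
m=(C[...,2]>.068)&(C[...,2]<.080)&(abs(C[...,0]-x)<.05)&(abs(C[...,1]-y)<.03)&(p.max(2)<110); W=C[m]; print(m.sum(),W.mean(0),cv2.minAreaRect(W[:,:2].astype(np.float32)*1000))
np.savez("/tmp/gr.npz",p=p,d=d,K=K,M=M)
E
python3 gr.py .6175 .0261
```

```text
t 31.20 pos [0.6142 0.0265 0.1461] phi -4.03 F [-0.2  0.4 -0.1] w 22.0 q6 1.64
   [ 3.7  0.1 76.1] [0.001 0.005 0.001]
723 [0.61949248 0.02572145 0.07370596] ((618.7743530273438, 25.709787368774414), (13.41199016571045, 19.003589630126953), 85.73883056640625)
```

Request:
{"name": "step_arm", "arguments": {
  "rows": "4.6 0.5 40 0 0.005 0 0.5;4.6 0.5 76 0 0.005 0 0.5;4.6 0.5 76 0 0.005 0 0.5;4.6 0.5 76 0 0.005 0 0.5;4.6 0.5 76 0 0.005 0 1;4.6 0.5 76 0 0.005 0 1;4.6 0.5 76 0 0.005 0 1",
  "grip_force": 5
}}

```text
t: 32.12
eef_pos: [0.6218, 0.0245, 0.0737]
ee_rot: [3.139, -0.113, 0.011]
contact_force: [-0.1, 2.2, 6.4]
width: 0.0137
```

Request:
{"name": "step_arm", "arguments": {
  "rows": "-3 0 0 0 0 0 1;-6 0 0 0 0 0 1;-9 0 0 0 0 0 1;-12 0 0 0 0 0 1;-12 0 0 0 0 0 1"
}}

```text
t: 32.75
eef_pos: [0.6102, 0.0254, 0.0737]
ee_rot: [3.139, -0.113, 0.013]
contact_force: [1.2, 1.5, 6.6]
width: 0.0137
```

Request:
{"name": "step_arm", "arguments": {
  "rows": "-1 0 0 0 0 0 1;-2 0 0 0 0 0 1;-2 0 0 0 0 0 1"
}}

```text
t: 33.12
eef_pos: [0.6084, 0.0255, 0.0737]
ee_rot: [3.139, -0.114, 0.014]
contact_force: [1.7, 1.3, 6.9]
width: 0.0139
```

Request:
{"name": "step_arm", "arguments": {
  "rows": "-1 0 0 0 0 0 1;-2 0 0 0 0 0 1;-2 0 0 0 0 0 1"
}}

```text
t: 33.5
eef_pos: [0.6064, 0.0257, 0.0737]
ee_rot: [3.139, -0.114, 0.013]
contact_force: [1.7, 2.5, 5.8]
width: 0.0139
```

Request:
{"name": "step_arm", "arguments": {
  "rows": "-1 0 0 0 0 0 1;-2 0 0 0 0 0 1;-2 0 0 0 0 0 1"
}}

```text
t: 33.88
eef_pos: [0.6045, 0.0258, 0.0737]
ee_rot: [3.139, -0.114, 0.014]
contact_force: [2.5, 1.6, 6.1]
width: 0.0139
```

Request:
{"name": "step_arm", "arguments": {
  "rows": "-1 0 0 0 0 0 1;-2 0 0 0 0 0 1;-2 0 0 0 0 0 1"
}}

```text
t: 34.25
eef_pos: [0.6025, 0.026, 0.0737]
ee_rot: [3.139, -0.114, 0.014]
contact_force: [1.8, 2.0, 5.1]
width: 0.0143
```

Request:
{"name": "step_arm", "arguments": {
  "rows": "-1 0 0 0 0 0 1;-2 0 0 0 0 0 1;-2 0 0 0 0 0 1"
}}

```text
t: 34.62
eef_pos: [0.6005, 0.0262, 0.0737]
ee_rot: [3.139, -0.114, 0.014]
contact_force: [1.6, 2.3, 6.6]
width: 0.0138
```

Request:
{"name": "step_arm", "arguments": {
  "rows": "-1 0 0 0 0 0 1;-2 0 0 0 0 0 1;-2 0 0 0 0 0 1"
}}

```text
t: 35.0
eef_pos: [0.5985, 0.0263, 0.0737]
ee_rot: [3.139, -0.114, 0.014]
contact_force: [2.2, 2.8, 7.3]
width: 0.0142
```

Request:
{"name": "step_arm", "arguments": {
  "rows": "-1 0 0 0 0 0 1;-2 0 0 0 0 0 1;-2 0 0 0 0 0 1"
}}

```text
t: 35.38
eef_pos: [0.5965, 0.0264, 0.0737]
ee_rot: [3.139, -0.114, 0.014]
contact_force: [1.4, 1.4, 5.9]
width: 0.0141
```

Request:
{"name": "step_arm", "arguments": {
  "rows": "-1 0 0 0 0 0 1;-2 0 0 0 0 0 1;-2 0 0 0 0 0 1"
}}

```text
t: 35.75
eef_pos: [0.5946, 0.0266, 0.0737]
ee_rot: [3.139, -0.114, 0.014]
contact_force: [1.9, 1.9, 6.1]
width: 0.014
```

Request:
{"name": "step_arm", "arguments": {
  "rows": "-1 0 0 0 0 0 1;-2 0 0 0 0 0 1;-3 0 0 0 0 0 1;-4 0 0 0 0 0 1;-4 0 0 0 0 0 1"
}}

```text
t: 36.38
eef_pos: [0.5906, 0.0269, 0.0737]
ee_rot: [3.139, -0.114, 0.014]
contact_force: [1.1, 2.0, 5.5]
width: 0.0138
```

Request:
{"name": "step_arm", "arguments": {
  "rows": "-1 0 0 0 0 0 1;-2 0 0 0 0 0 1;-3 0 0 0 0 0 1;-4 0 0 0 0 0 1;-4 0 0 0 0 0 1"
}}

```text
t: 37.0
eef_pos: [0.5871, 0.0271, 0.0737]
ee_rot: [3.139, -0.113, 0.016]
contact_force: [3.1, 2.1, 5.8]
width: 0.0139
```

Request:
{"name": "step_arm", "arguments": {
  "rows": "-1 0 0 0 0 0 1;-2 0 0 0 0 0 1;-3 0 0 0 0 0 1;-3 0 0 0 0 0 1"
}}

```text
t: 37.5
eef_pos: [0.5844, 0.027, 0.0736]
ee_rot: [3.139, -0.113, 0.016]
contact_force: [4.9, 0.8, 5.6]
width: 0.014
```

Request:
{"name": "step_arm", "arguments": {
  "rows": "-1 0 0 0 0 0 1;-2 0 0 0 0 0 1;-3 0 0 0 0 0 1;-3 0 0 0 0 0 1"
}}

```text
t: 38.0
eef_pos: [0.5814, 0.027, 0.0734]
ee_rot: [3.138, -0.113, 0.016]
contact_force: [6.8, 0.1, 4.7]
width: 0.014
```

Request:
{"name": "step_arm", "arguments": {
  "rows": "-1 0 0 0 0 0 1;-2 0 0 0 0 0 1;-3 0 0 0 0 0 1;-3 0 0 0 0 0 1"
}}

```text
t: 38.5
eef_pos: [0.5784, 0.0272, 0.0732]
ee_rot: [3.138, -0.113, 0.016]
contact_force: [5.9, 0.4, 2.9]
width: 0.0136
```

Slide 2 ran ~36 mm to its front stop before slipping at 6 N, so it is good. Re-centring on the grip with the fingers open, then lifting.

Request:
{"name": "step_arm", "arguments": {
  "rows": "0 0 0 0 0 0 0.5;0 0 0 0 0 0 0.5;3 0 0 0 0 0 0.5;5 0 0 0 0 0 0.5;5 0 0 0 0 0 0.5;5 0 0 0 0 0 1;5 0 0 0 0 0 1;5 0 0 0 0 0 1;5 0 0 0 0 0 1",
  "grip_force": 50
}}

```text
t: 39.62
eef_pos: [0.5801, 0.027, 0.0713]
ee_rot: [3.138, -0.113, 0.005]
contact_force: [0.7, -0.4, -0.4]
width: 0.0138
```

Request:
{"name": "step_arm", "arguments": {
  "rows": "0 0 -10 0 0 0 1;0 0 -25 0 0 0 1;0 0 -50 0 0 0 1;0 0 -80 0 0 0 1;0 0 -105 0 0 0 1;0 0 -105 0 0 0 1"
}}

```text
t: 40.38
eef_pos: [0.5815, 0.0273, 0.1798]
ee_rot: [3.139, -0.113, 0.014]
contact_force: [0.3, 0.5, -2.9]
width: 0.0137
```

Run:
```python
from h import *
rel((.444,.295,.176,3.6))
```

```text
t 40.38 pos [0.5815 0.0273 0.1798] phi -4.12 F [ 0.3  0.5 -2.9] w 13.7 q6 1.65
   [-156.4 -257.1    2.3] [ 0.001 -0.009 -0.135]
```

Request:
{"name": "step_arm", "arguments": {
  "rows": "-20 -40 0 0 0 -0.02 1;-50 -90 0 0 0 -0.04 1;-80 -140 0 0 0 -0.07 1;-110 -195 0 0 0 -0.1 1;-140 -235 0 0 0 -0.135 1;-156 -257 0 0 -0.009 -0.135 1;-156 -257 0 0 -0.009 -0.135 1;-156 -257 0 0 -0.009 -0.135 1"
}}

```text
t: 41.38
eef_pos: [0.4423, 0.2941, 0.1748]
ee_rot: [3.138, 0.1, -0.011]
contact_force: [0.7, 0.1, -2.8]
width: 0.0138
```

```bash
python3 bt.py blue; python3 -c "
from h import *
rel((.444,.295,.075,3.6))"
```

```text
wrist blue [  194   128   262   153 17543]
rim 3453 [462.3 296.6] [123.2 194.2] 3.6
blue [ 166  277   55   49 1362] [461.  260.5] [119.  125.4] 4.2
red [ 416  303   39   53 1946] [ 448.5 -332.3] [123.7  92.2] 3.2
bowl [0.608 0.324 0.037] 426
t 41.48 pos [0.443  0.2937 0.1751] phi 3.55 F [ 0.7 -0.5 -2.1] w 13.3 q6 2.05
   [   0.6 -106.4   -0. ] [ 0.001  0.006 -0.001]
t 41.48 pos [0.443  0.2937 0.1751] phi 3.55 F [ 0.7 -0.5 -2.1] w 13.3 q6 2.05
   [  1.8  -1.3 100.1] [ 0.001  0.006 -0.001]
```

Request:
{"name": "step_arm", "arguments": {
  "rows": "1.5 -1 40 0 0.006 0 1;1.5 -1 80 0 0.006 0 1;1.5 -1 98 0 0.006 0 1;1.5 -1 98 0 0.006 0 1;1.5 -1 98 0 0.006 0 1"
}}

```text
t: 42.1
eef_pos: [0.4449, 0.2962, 0.079]
ee_rot: [-3.14, -0.098, -0.004]
contact_force: [-0.5, -0.5, -2.5]
width: 0.0136
```

Request:
{"name": "step_arm", "arguments": {
  "rows": "0 0 4 0 0 0 1;0 0 8 0 0 0 1;0 0 11 0 0 0 1;0 0 13 0 0 0 1;0 0 13 0 0 0 1"
}}

```text
t: 42.72
eef_pos: [0.4433, 0.2957, 0.0643]
ee_rot: [3.139, 0.099, -0.0]
contact_force: [0.4, -0.1, -3.0]
width: 0.0135
```

```bash
python3 -c "
from h import *
rel((.444,.295,.063,3.6))"
```

```text
t 42.73 pos [0.4433 0.2957 0.0643] phi 3.62 F [ 0.4 -0.1 -3. ] w 13.5 q6 2.05
   [0.6 0.7 1.3] [0.001 0.    0.   ]
```

Still hanging; lowering a little more until it takes load, then releasing.

Request:
{"name": "step_arm", "arguments": {
  "rows": "0 0 1 0 0 0 1;0 0 2 0 0 0 1;0 0 2.5 0 0 0 1;0 0 2.5 0 0 0 1"
}}

```text
t: 43.22
eef_pos: [0.4443, 0.2959, 0.0632]
ee_rot: [3.14, 0.099, 0.002]
contact_force: [-0.8, -1.1, 5.1]
width: 0.0133
```

Request:
{"name": "step_arm", "arguments": {
  "rows": "0 0 0 0 0 0 0.5;0 0 0 0 0 0 0.5;0 0 0 0 0 0 0.5;0 0 -30 0 0 0 0.5;0 0 -80 0 0 0 0.5;0 0 -110 0 0 0 0.5;0 0 -110 0 0 0 0.5",
  "grip_force": 5
}}

```text
t: 44.1
eef_pos: [0.4455, 0.2971, 0.1751]
ee_rot: [-3.138, -0.099, -0.009]
contact_force: [0.1, -0.6, -0.0]
width: 0.0222
```

```bash
cat > chk.py <<'E'
from h import *
import sys
p,d,K,M=grab("wrist"); C=cloud(d,K,M)
for a in sys.argv[1:]:
    x,y=map(float,a.split(","))
    m=(C[...,2]>.052)&(C[...,2]<.078)&(abs(C[...,0]-x)<.03)&(abs(C[...,1]-y)<.025)&(p.max(2)<110); W=C[m]; print("grip",m.sum(),W.mean(0).round(4),cv2.minAreaRect(W[:,:2].astype(np.float32)*1000))
E
python3 chk.py .443,.296 .441,.355; python3 -c "
from h import *
rel((.6136,-.0458,.15,-4.1))"
```

```text
grip 624 [0.4466 0.2971 0.0648] ((444.8948974609375, 296.8902282714844), (19.929485321044922, 13.783099174499512), 4.198830604553223)
grip 694 [0.4426 0.3548 0.064 ] ((441.10870361328125, 355.81475830078125), (20.107526779174805, 14.335872650146484), 3.3398549556732178)
t 44.15 pos [0.4442 0.2962 0.173 ] phi 3.61 F [0.2 0.3 0.4] w 22.3 q6 2.05
   [147.4 352.   23.2] [-0.001 -0.002  0.135]
```

Both are flat in the blue tray. Now slide 3.

Request:
{"name": "step_arm", "arguments": {
  "rows": "147 352 8 0 0 0.135 0.5;147 352 8 0 0 0.135 0.5;147 352 8 0 0 0.135 0.5;147 352 8 0 0 0.135 0.5;147 352 8 0 0 0.135 0.5;147 352 8 0 0 0.135 0.5;147 352 23 0 0 0.135 0.5;147 352 23 0 0 0.135 0.5;147 352 23 0 0 0.135 0.5"
}}

```text
t: 45.28
eef_pos: [0.611, -0.0448, 0.1479]
ee_rot: [3.14, -0.111, -0.004]
contact_force: [0.1, 0.4, 0.9]
width: 0.0223
```

```bash
python3 gr.py .6146 -.0458
```

```text
t 45.27 pos [ 0.611  -0.0448  0.1479] phi -4.05 F [0.1 0.4 0.9] w 22.3 q6 1.53
   [ 3.9  0.7 77.9] [0.    0.003 0.001]
705 [ 0.61538833 -0.04608264  0.07369361] ((614.5718994140625, -45.97743225097656), (13.532502174377441, 18.6697998046875), 86.30538940429688)
```

Request:
{"name": "step_arm", "arguments": {
  "rows": "3.5 1 40 0 0.003 0 0.5;3.5 1 75 0 0.003 0 0.5;3.5 1 75 0 0.003 0 0.5;3.5 1 75 0 0.003 0 0.5;3.5 1 75 0 0.003 0 1;3.5 1 75 0 0.003 0 1;3.5 1 75 0 0.003 0 1",
  "grip_force": 5
}}

```text
t: 46.2
eef_pos: [0.6175, -0.0475, 0.0766]
ee_rot: [3.139, -0.113, 0.011]
contact_force: [-0.9, 1.0, 6.0]
width: 0.0142
```

Request:
{"name": "step_arm", "arguments": {
  "rows": "-3 0 0 0 0 0 1;-6 0 0 0 0 0 1;-9 0 0 0 0 0 1;-12 0 0 0 0 0 1;-12 0 0 0 0 0 1"
}}

```text
t: 46.82
eef_pos: [0.6059, -0.0468, 0.0766]
ee_rot: [3.139, -0.113, 0.013]
contact_force: [1.3, 1.0, 6.9]
width: 0.014
```

Request:
{"name": "step_arm", "arguments": {
  "rows": "-1 0 0 0 0 0 1;-2 0 0 0 0 0 1;-2 0 0 0 0 0 1"
}}

```text
t: 47.2
eef_pos: [0.6041, -0.0467, 0.0765]
ee_rot: [3.139, -0.113, 0.013]
contact_force: [2.0, -0.0, 6.0]
width: 0.0143
```

Request:
{"name": "step_arm", "arguments": {
  "rows": "-1 0 0 0 0 0 1;-2 0 0 0 0 0 1;-2 0 0 0 0 0 1"
}}

```text
t: 47.58
eef_pos: [0.6022, -0.0466, 0.0766]
ee_rot: [3.138, -0.113, 0.013]
contact_force: [1.6, 1.4, 6.1]
width: 0.0136
```

Request:
{"name": "step_arm", "arguments": {
  "rows": "-1 0 0 0 0 0 1;-2 0 0 0 0 0 1;-2 0 0 0 0 0 1"
}}

```text
t: 47.95
eef_pos: [0.6002, -0.0464, 0.0766]
ee_rot: [3.138, -0.113, 0.013]
contact_force: [1.4, -0.1, 6.0]
width: 0.0138
```

Request:
{"name": "step_arm", "arguments": {
  "rows": "-1 0 0 0 0 0 1;-2 0 0 0 0 0 1;-2 0 0 0 0 0 1"
}}

```text
t: 48.32
eef_pos: [0.5982, -0.0463, 0.0766]
ee_rot: [3.138, -0.113, 0.013]
contact_force: [1.7, 0.5, 6.7]
width: 0.0137
```

Request:
{"name": "step_arm", "arguments": {
  "rows": "-1 0 0 0 0 0 1;-2 0 0 0 0 0 1;-2 0 0 0 0 0 1"
}}

```text
t: 48.7
eef_pos: [0.5963, -0.0462, 0.0766]
ee_rot: [3.138, -0.113, 0.014]
contact_force: [0.8, 1.7, 6.8]
width: 0.0138
```

Request:
{"name": "step_arm", "arguments": {
  "rows": "-1 0 0 0 0 0 1;-2 0 0 0 0 0 1;-2 0 0 0 0 0 1"
}}

```text
t: 49.08
eef_pos: [0.5943, -0.0461, 0.0766]
ee_rot: [3.138, -0.113, 0.013]
contact_force: [2.1, 0.2, 6.2]
width: 0.0139
```

Request:
{"name": "step_arm", "arguments": {
  "rows": "-1 0 0 0 0 0 1;-2 0 0 0 0 0 1;-2 0 0 0 0 0 1"
}}

```text
t: 49.45
eef_pos: [0.5923, -0.0459, 0.0766]
ee_rot: [3.138, -0.113, 0.014]
contact_force: [1.9, 0.5, 6.9]
width: 0.0136
```

Request:
{"name": "step_arm", "arguments": {
  "rows": "-1 0 0 0 0 0 1;-2 0 0 0 0 0 1;-2 0 0 0 0 0 1"
}}

```text
t: 49.82
eef_pos: [0.5903, -0.0458, 0.0766]
ee_rot: [3.138, -0.113, 0.014]
contact_force: [1.3, 0.3, 7.2]
width: 0.0139
```

Request:
{"name": "step_arm", "arguments": {
  "rows": "-1 0 0 0 0 0 1;-2 0 0 0 0 0 1;-2 0 0 0 0 0 1"
}}

```text
t: 50.2
eef_pos: [0.5883, -0.0457, 0.0766]
ee_rot: [3.138, -0.113, 0.014]
contact_force: [0.2, 0.2, 6.0]
width: 0.0136
```

Request:
{"name": "step_arm", "arguments": {
  "rows": "-1 0 0 0 0 0 1;-2 0 0 0 0 0 1;-2 0 0 0 0 0 1"
}}

```text
t: 50.58
eef_pos: [0.5863, -0.0455, 0.0766]
ee_rot: [3.138, -0.113, 0.014]
contact_force: [1.8, 0.2, 6.3]
width: 0.0142
```

Request:
{"name": "step_arm", "arguments": {
  "rows": "-1 0 0 0 0 0 1;-2 0 0 0 0 0 1;-3 0 0 0 0 0 1;-3 0 0 0 0 0 1"
}}

```text
t: 51.08
eef_pos: [0.5833, -0.0453, 0.0766]
ee_rot: [3.138, -0.113, 0.014]
contact_force: [1.6, 0.9, 6.6]
width: 0.0141
```

Request:
{"name": "step_arm", "arguments": {
  "rows": "-1 0 0 0 0 0 1;-2 0 0 0 0 0 1;-3 0 0 0 0 0 1;-3 0 0 0 0 0 1"
}}

```text
t: 51.58
eef_pos: [0.581, -0.0454, 0.0765]
ee_rot: [3.138, -0.113, 0.016]
contact_force: [4.8, 0.1, 6.0]
width: 0.0142
```

Request:
{"name": "step_arm", "arguments": {
  "rows": "-1 0 0 0 0 0 1;-2 0 0 0 0 0 1;-3 0 0 0 0 0 1;-3 0 0 0 0 0 1"
}}

```text
t: 52.08
eef_pos: [0.5782, -0.0451, 0.0765]
ee_rot: [3.138, -0.113, 0.017]
contact_force: [4.1, 0.3, 5.8]
width: 0.0138
```

Request:
{"name": "step_arm", "arguments": {
  "rows": "-1 0 0 0 0 0 1;-2 0 0 0 0 0 1;-2 0 0 0 0 0 1"
}}

```text
t: 52.45
eef_pos: [0.5762, -0.045, 0.0765]
ee_rot: [3.138, -0.113, 0.016]
contact_force: [4.3, -1.0, 5.7]
width: 0.0141
```

Request:
{"name": "step_arm", "arguments": {
  "rows": "0 0 0 0 0 0 0.5;0 0 0 0 0 0 0.5;2 0 3 0 0 0 0.5;2 0 3 0 0 0 0.5;2 0 3 0 0 0 1;2 0 3 0 0 0 1;2 0 3 0 0 0 1;2 0 3 0 0 0 1",
  "grip_force": 50
}}

```text
t: 53.45
eef_pos: [0.5747, -0.0446, 0.0709]
ee_rot: [3.139, -0.113, 0.004]
contact_force: [-0.4, -0.4, -3.4]
width: 0.0138
```

Request:
{"name": "step_arm", "arguments": {
  "rows": "0 0 -10 0 0 0 1;0 0 -25 0 0 0 1;0 0 -50 0 0 0 1;0 0 -80 0 0 0 1;0 0 -105 0 0 0 1;0 0 -105 0 0 0 1"
}}

```text
t: 54.2
eef_pos: [0.577, -0.0447, 0.1801]
ee_rot: [3.138, -0.113, 0.016]
contact_force: [0.0, 0.6, -2.4]
width: 0.0136
```

Run:
```python
from h import *
rel((.448,.236,.176,3.6))
```

```text
t 54.20 pos [ 0.577  -0.0447  0.1801] phi -4.12 F [ 0.   0.6 -2.4] w 13.6 q6 1.52
   [-148.8 -270.8    2.3] [ 0.002 -0.01  -0.135]
```

Request:
{"name": "step_arm", "arguments": {
  "rows": "-20 -40 0 0 0 -0.02 1;-50 -95 0 0 0 -0.04 1;-80 -145 0 0 0 -0.07 1;-110 -200 0 0 0 -0.1 1;-135 -245 0 0 0 -0.135 1;-149 -271 0 0 -0.01 -0.135 1;-149 -271 0 0 -0.01 -0.135 1;-149 -271 0 0 -0.01 -0.135 1"
}}

```text
t: 55.2
eef_pos: [0.4453, 0.2359, 0.1748]
ee_rot: [3.138, 0.1, -0.012]
contact_force: [0.2, -1.0, -3.1]
width: 0.0136
```

```bash
python3 bt.py blue; python3 -c "
from h import *
rel((.448,.236,.075,3.6))"
```

```text
wrist blue [ 116  127  262  153 8404]
rim 2884 [462.4 296.7] [122.9 194.8] 3.7
blue [194 311  25  15 272] [421.5 223.9] [33.9 58.9] 5.5
red [ 416  304   39   51 1916] [ 448.7 -331.6] [121.3  93.6] 4.8
bowl [0.629 0.321 0.037] 305
t 55.30 pos [0.4457 0.2355 0.1751] phi 3.55 F [ 0.3 -0.1 -1.9] w 13.6 q6 1.94
   [ 1.500e+00 -1.647e+02 -1.000e-01] [ 0.001  0.007 -0.001]
t 55.30 pos [0.4457 0.2355 0.1751] phi 3.55 F [ 0.3 -0.1 -1.9] w 13.6 q6 1.94
   [  3.   -0.5 100.1] [ 0.001  0.007 -0.001]
```

Request:
{"name": "step_arm", "arguments": {
  "rows": "3 -0.5 40 0 0.007 0 1;3 -0.5 80 0 0.007 0 1;3 -0.5 98 0 0.007 0 1;3 -0.5 98 0 0.007 0 1;3 -0.5 98 0 0.007 0 1"
}}

```text
t: 55.92
eef_pos: [0.4493, 0.2375, 0.079]
ee_rot: [-3.14, -0.098, -0.004]
contact_force: [0.2, -0.1, -3.1]
width: 0.0133
```

Request:
{"name": "step_arm", "arguments": {
  "rows": "0 0 4 0 0 0 1;0 0 8 0 0 0 1;0 0 11 0 0 0 1;0 0 13 0 0 0 1;0 0 13 0 0 0 1"
}}

```text
t: 56.55
eef_pos: [0.4476, 0.237, 0.0642]
ee_rot: [3.139, 0.099, -0.001]
contact_force: [-0.6, -0.1, -2.6]
width: 0.0135
```

Request:
{"name": "step_arm", "arguments": {
  "rows": "0 0 1 0 0 0 1;0 0 2 0 0 0 1;0 0 2 0 0 0 1"
}}

```text
t: 56.92
eef_pos: [0.4479, 0.2372, 0.0628]
ee_rot: [3.14, 0.099, 0.0]
contact_force: [-1.7, -0.5, 0.3]
width: 0.0135
```

Request:
{"name": "step_arm", "arguments": {
  "rows": "0 0 0.7 0 0 0 1;0 0 0.7 0 0 0 1;0 0 0.7 0 0 0 0.5;0 0 0.7 0 0 0 0.5;0 0 0.7 0 0 0 0.5;0 0 -30 0 0 0 0.5;0 0 -80 0 0 0 0.5;0 0 -130 0 0 0 0.5;0 20 -160 0 0 0 0.5;0 20 -160 0 0 0 0.5",
  "grip_force": 30
}}

```text
t: 58.18
eef_pos: [0.451, 0.2174, 0.2257]
ee_rot: [-3.138, -0.097, -0.01]
contact_force: [0.0, -0.8, 0.4]
width: 0.0219
```

```bash
python3 chk.py .448,.237 .445,.297 .441,.356
python3 - <<'E'
from h import *
from bt import bt
p=bt("blue"); save("w14",p)
rel((.40,.008,.2,85.9))
E
```

```text
grip 447 [0.4534 0.2383 0.0648] ((452.26153564453125, 238.45970153808594), (19.89435386657715, 14.015877723693848), 3.207937479019165)
grip 493 [0.4462 0.2957 0.0642] ((444.92510986328125, 296.833984375), (20.05060386657715, 14.515298843383789), 3.409287214279175)
grip 556 [0.4423 0.3537 0.0636] ((441.220458984375, 355.3423156738281), (19.833663940429688, 14.29133415222168), 4.9211745262146)
wrist blue [ 128  133  221  132 7619]
rim 2608 [462.6 296.5] [122.9 193.9] 3.6
t 58.27 pos [0.4488 0.2172 0.222 ] phi 3.58 F [-0.1  0.5 -0.4] w 21.6 q6 1.91
   [-61.7 205.8  22. ] [ 0.     0.    -1.437]
```

View pics/w14.png

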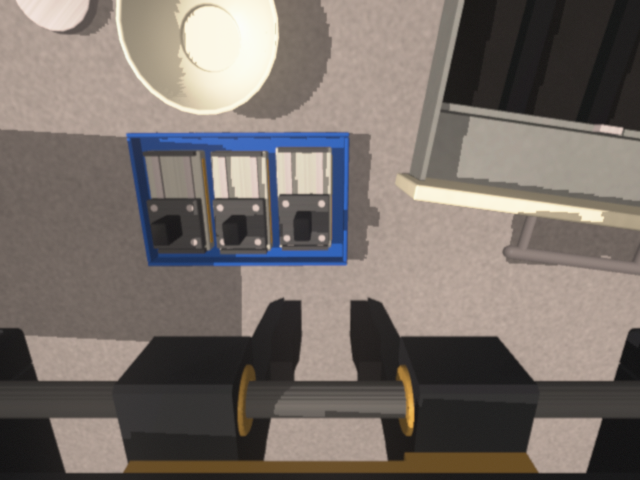

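All three slides are flat in the blue tray with their carriages forward (toward the image bottom). The drawer nests (top right) are empty. Now re-gripping the handle.

Request:
{"name": "step_arm", "arguments": {
  "rows": "-20 208 20 0 0 -1.437 0.4;-20 208 20 0 0 -1.437 0.4;-20 208 20 0 0 -1.437 0.4;-20 208 20 0 0 -1.437 0.4;-20 208 20 0 0 -1.437 0.4;-20 208 20 0 0 -1.437 0.4;-20 208 20 0 0 -1.437 0.4;-20 208 20 0 0 -1.437 0.4;-20 208 20 0 0 -1.437 0.4;-20 208 20 0 0 -1.437 0.4"
}}

```text
t: 59.52
eef_pos: [0.4416, 0.0086, 0.2014]
ee_rot: [-2.3, -2.138, 0.003]
contact_force: [-0.6, -0.2, -0.4]
width: 0.0265
```

Run:
```python
from h import *
rel((.4392,.006,.15,85.9),(.4392,.006,.067,85.9))
```

```text
t 59.52 pos [0.4416 0.0086 0.2014] phi 85.81 F [-0.6 -0.2 -0.4] w 26.5 q6 0.04
   [-2.8 -2.  51.4] [-0.002  0.    -0.002]
   [ -2.7  -1.9 134.4] [-0.002  0.    -0.002]
```

Request:
{"name": "step_arm", "arguments": {
  "rows": "-2.7 -2 40 0 0 0 0.4;-2.7 -2 80 0 0 0 0.4;-2.7 -2 80 0 0 0 0.4;-2.7 -2 110 0 0 0 0.4;-2.7 -2 134 0 0 0 0.4;-2.7 -2 134 0 0 0 0.4;-2.7 -2 134 0 0 0 1;-2.7 -2 134 0 0 0 1;-2.7 -2 134 0 0 0 1",
  "grip_force": 40
}}

```text
t: 60.65
eef_pos: [0.4408, 0.0057, 0.0702]
ee_rot: [2.298, 2.14, 0.001]
contact_force: [-2.2, 0.4, 7.3]
width: 0.0097
```

Run:
```python
from h import *
rel((.6063,-.0056,.067,85.9))
```

```text
t 60.65 pos [0.4408 0.0057 0.0702] phi 85.94 F [-2.2  0.4  7.3] w 9.7 q6 0.03
   [  0.4 165.9   3.4] [0.002 0.    0.001]
```

Request:
{"name": "step_arm", "arguments": {
  "rows": "0 15 0 0 0 0 1;0 35 0 0 0 0 1;0 55 0 0 0 0 1;0 75 0 0 0 0 1;0 95 0 0 0 0 1;0 115 0 0 0 0 1;0 135 0 0 0 0 1;0 150 0 0 0 0 1;0 160 0 0 0 0 1;0 165 0 0 0 0 1"
}}

```text
t: 61.9
eef_pos: [0.6058, -0.0062, 0.0702]
ee_rot: [2.297, 2.14, 0.001]
contact_force: [-3.8, -1.0, 7.5]
width: 0.0091
```

Request:
{"name": "step_arm", "arguments": {
  "rows": "0 1 0 0 0 0 1;0 2 0 0 0 0 1;0 2 0 0 0 0 1"
}}

```text
t: 62.28
eef_pos: [0.607, -0.0063, 0.0702]
ee_rot: [2.298, 2.141, 0.0]
contact_force: [-3.9, -0.7, 7.7]
width: 0.0098
```

Run:
```python
from h import *
rel((.6063,-.0056,.067,85.9))
```

```text
t 62.27 pos [ 0.607  -0.0063  0.0702] phi 85.94 F [-3.9 -0.7  7.7] w 9.8 q6 0.02
   [ 0.6 -0.7  3.2] [0.001 0.001 0.001]
```

Request:
{"name": "step_arm", "arguments": {
  "rows": "0 1 0 0 0 0 1;0 2 0 0 0 0 1;0 2 0 0 0 0 1"
}}

```text
t: 62.65
eef_pos: [0.607, -0.0063, 0.0701]
ee_rot: [-2.297, -2.14, 0.005]
contact_force: [-10.4, -1.1, 12.8]
width: 0.0099
```

Request:
{"name": "step_arm", "arguments": {
  "rows": "0 -1 0 0 0 0 1;0 -1 0 0 0 0 0.4;0 -1 0 0 0 0 0.4;0 -1 0 0 0 0 0.4;0 -1 -40 0 0 0 0.4;0 -20 -100 0 0 0 0.4;0 -60 -160 0 0 0 0.4;0 -100 -220 0 0 0 0.4;0 -100 -220 0 0 0 0.4;0 -100 -220 0 0 0 0.4"
}}

```text
t: 63.9
eef_pos: [0.5094, 0.001, 0.2898]
ee_rot: [2.296, 2.14, 0.003]
contact_force: [-0.5, -0.4, -0.1]
width: 0.0264
```

Run:
```python
from h import *
p,d,K,M=grab("side"); rel((.5,0,.3,86)); C=cloud(d,K,M)
m=(C[...,2]>.094)&(C[...,2]<.13)&(abs(C[...,0]-.702)<.045)&(abs(C[...,1]+.104)<.055)&(p.max(2)<60); print("key",m.sum(),C[m].mean(0))
p,d,K,M=grab("wrist"); C=cloud(d,K,M)
hz=(np.abs(C[...,2]-.066)<.010)&(abs(C[...,0]-.61)<.03)&(abs(C[...,1]+.007)<.07); W=C[hz]; print("handle",hz.sum(),W.min(0),W.max(0))
h,s,v=[x.astype(int) for x in cv2.split(cv2.cvtColor(p,cv2.COLOR_RGB2HSV))]
cr=(v>180)&(h>20)&(h<35)&(s>20)&(abs(C[...,2]-.084)<.006); W=C[cr]; print("front",cr.sum(),np.polyfit(W[:,1],W[:,0],1))
save("w15",p)
```

```text
t 63.95 pos [0.509  0.001  0.2879] phi 85.95 F [-0.2  0.   0.4] w 26.4 q6 0.02
   [ -1.6  -8.9 -12.1] [ 0.     0.001 -0.001]
key 94 [ 0.7006948  -0.12148837  0.10597293]
handle 2101 [ 0.59695054 -0.07682655  0.05603635] [0.6399989  0.05530695 0.07596425]
front 2038 [0.07485351 0.64803209]
```

View pics/w15.png

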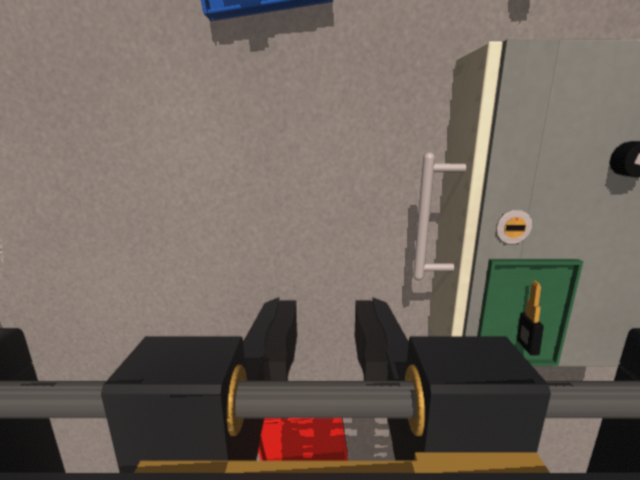

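The drawer is shut against its stop, with the front edge back at its starting line. The lock slot is still along x, the key is in the green tray at (530,315), and the robot is clear of everything.

```bash
python3 -c "
from cell import job
print(job.sign_off())"
```

```text
the job is handed in; nothing more can be done
None
```

The job is done and handed in at about 64 s of the 210 s allowed. No verdict was reported, so the results below rest on my own checks.

- **Lock and keys:** The first key I tried, the one nearest the cabinet, went fully in. It turned the lock a full quarter turn: the slot went from 85.9° to 175.9°. That key is lying inside the green tray. The other two keys were never touched and are still in the stand.
- **Slides:** The drawer held three slides; the fourth nest was empty. All three carriages ran about 36 mm to the front stop without binding, and at the stop the pull was about 5–7 N. All three are in the blue tray, so the red tray is empty.
- **Trays:** The blue tray was knocked a few centimetres during the run. My first estimate of its new position was wrong because the arm blocked the view, so I measured it again before placing anything.
- **Last checks:**
    - The slides' grip tops are 64–65 mm above the bench, so they sit flat on the tray floor with their carriages forward.
    - The drawer is shut: pushing further gave about 10 N at the stop, and its front edge is back at its starting line.
    - The lock slot is still turned, and the gripper is open and clear of everything.
- **Not fully settled:**
    - I read an unexplained steady upward force of 5–7 N whenever the fingers closed low on the handle or a slide grip. It had no visible effect.
    - I judged the carriage positions from force, travel and pictures, and did not measure them to the millimetre in the tray.
    - I did not measure the loose bench items individually at the end. I saw no contact with them.
- **Pictures:** I viewed 15, one over the budget of 14.

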